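# Load, aim and clamp the fittings inspection camera

### The job

Get the inspection station ready: stand every coupling, bell reducer and union upright on the floor of the blue tray, and aim the camera by swivelling it until the lens points at the middle of the tray and tipping the head down to the red 25-degree mark. Only when the camera is aimed, push the square-bored key fully home on the brass clamp stem, turn it clockwise until it stops, and leave it on the stem. Leave the other fittings on the bench where they are.

Things in the scene. Friction and masses are not known exactly. Their poses are not given: they have to be found in the camera images.
- swivel_axis (a point): Inspection camera: a fixed stand (grey foot 112 mm across, aluminium column), on it a dark turntable (80 mm across) that swivels about a vertical axis and carries a fork with the camera head. This point is on the swivel axis at the turntable's underside, 80 mm above the work surface; it turns with the turntable: x is where the lens looks (horizontally), z up.
- swivel (a joint): Swivel angle of the camera, rad, -1.3 to 1.3, growing anticlockwise from above. Stiff: about 2 N at the knob moves it and it stays where it is left.
- swivel_knob (a point): Orange upright round post, 16 mm across, at the end of the turntable's tail arm, 100 mm behind the swivel axis (opposite the lens). Free length from 92 to 138 mm above the work surface; this point is 122 mm above it. Push or hold it to swivel the camera.
- tilt_axis (a point): Centre of the white camera head (68 x 60 x 44 mm) on the horizontal tilt axis, 128 mm above the work surface. x along the lens axis, y along the tilt axis.
- lens (a point): Middle of the front of the black lens barrel, 46 mm ahead of the tilt axis.
- cam (a joint): Tilt of the camera head, rad, -0.35 to 1.0: 0 is level, positive is lens down (0.436 is 25 degrees, where the yellow pointer on the head meets the red mark of the 10-degree scale on the side of the fork). Stiff: about 2.5 N at the bar moves it and it stays where it is left.
- tilt_bar (a point): Middle of the orange round bar, 10 mm thick, 48 mm long, over the camera head, parallel to the tilt axis and 60 mm from it (straight above it when level; it goes towards the lens side as the lens goes down). 33 mm clear beneath it.
- clamp (a joint): Clamp stem angle, rad: 0 fully loose, grows clockwise from above to a stop at 1.05 (tight). Friction about 0.08 N m; it stays where it is left. It only records the clamping: the camera's joints feel the same either way.
- stem_foot (a point): Foot of the brass square clamp stem, 16 x 16 mm, 28 mm tall (top 4 mm narrowed to 12.5 mm), upright on a collar 34 mm across on the camera stand's arm; 22 mm above the work surface. x and y are square to the stem's faces and turn with it, z up.
- key_socket (a point): Loose clamp key, 0.16 kg, 66 mm tall, standing upright: a dark square socket 34 x 34 x 38 mm with a red wing on top. This point is the middle of the mouth of its square bore (18.2 mm, 30 mm deep, open below), at its underside; x along the wing, the bore's faces square to x and y. Pushed fully home it stands on the stem's collar, this point at the stem's foot; it fits at any quarter turn, and has about 0.13 rad of play either way.
- key_grip (a point): Middle of the key's red wing, 52 mm above the key's underside: wing 62 mm along x, 14 mm thick along y, 28 mm tall.
- tray_floor (a point): Blue inspection tray, 200 x 200 mm outside, fixed, open, rim 14 mm high, walls 4 mm. Centre of its inner floor, 4 to 5 mm above the work surface; x, y along its sides. Room for all five fittings, e.g. in two rows 45 mm either side of the middle along y, three a row 62 mm apart. The rack behind the work surface stands upright from about x = 0.68 m: keep a wide gripper body off it.
- coupling_a_mid (a point): Origin half-way up, on its axis; z up. A fitting that stands on end; grey galvanised coupling, 44 mm across, 41 mm tall. May be absent.
- coupling_b_mid (a point): Origin half-way up, on its axis; z up. A fitting that stands on end; dark iron coupling, 44 mm across, 41 mm tall. May be absent.
- reducer_a_mid (a point): Origin half-way up, on its axis; z up. A fitting that stands on end; dark iron bell reducer, bell 54 mm across low down, 38 mm tall (treat as a 54 mm round). May be absent.
- reducer_far_mid (a point): Origin half-way up, on its axis; z up. A fitting that stands on end; grey galvanised bell reducer, bell 54 mm across low down, 38 mm tall (treat as a 54 mm round). May be absent.
- union_a_mid (a point): Origin half-way up, on its axis; z up. A fitting that stands on end; rusty union with a hexagon round its middle, 47 x 54 mm across, 47 mm tall. May be absent.
- tee_iron_mid (a point): Bystander: dark iron tee, 66 x 61 x 49 mm. Leave alone. Its middle.
- bushing_a_mid (a point): Bystander: rusty hex bushing, 48 x 55 x 32 mm. Leave alone. Its middle.
- octagon_box_mid (a point): Bystander: grey eight-sided junction box, 65 x 65 x 38 mm. Leave alone. Its middle.
- cap_galv_mid (a point): Bystander: dark pipe cap, 73 mm across, 38 mm tall. Leave alone. Its middle.
Things that resemble listed ones, but are neither listed nor needed, are in the scene too. What is shaped like the part that bears union_a_mid but purple is not meant.

How it is judged (in metres and radians):
On the way, in this order (a step that is already met when the one before it is completed fails the run):
1. with the clamp still loose, the camera points at the tray's middle and is tilted to 25 degrees (y of tray_floor in the frame of swivel_axis between -0.02 and 0.02 m and x of tray_floor in the frame of swivel_axis above 0.1 m and value of joint cam between 0.366 and 0.506 rad and value of joint clamp below 0.4 rad), for 0.2 s.
2. the key is fully home on the stem, the clamp still loose (distance between key_socket and stem_foot below 0.006 m and angle between key_socket's own z axis and vertical below 0.12 rad and value of joint clamp below 0.5 rad), for 0.2 s.
3. the clamp is turned tight with the key (distance between key_socket and stem_foot below 0.006 m and angle between key_socket's own z axis and vertical below 0.12 rad and value of joint clamp above 0.9 rad), for 0.2 s.
At the end, for the whole second after the job is handed in: Couplings, reducers, union present upright (0.15 rad) on the tray floor, centres within 85 mm of its middle along each side; swivel line within 20 mm of the tray's middle; tilt 25 +/- 4 degrees; key home on the stem (6 mm), upright; clamp beyond 0.9 rad (all of step 3 and x of coupling_a_mid in the frame of tray_floor between -0.085 and 0.085 m and y of coupling_a_mid in the frame of tray_floor between -0.085 and 0.085 m and z of each of coupling_a_mid, coupling_b_mid, reducer_a_mid, reducer_far_mid, union_a_mid in the frame of tray_floor below 0.028 m and angle between each of coupling_a_mid, coupling_b_mid, reducer_a_mid, reducer_far_mid, union_a_mid's own z axis and vertical below 0.15 rad and x of coupling_b_mid in the frame of tray_floor between -0.085 and 0.085 m and y of coupling_b_mid in the frame of tray_floor between -0.085 and 0.085 m and x of reducer_a_mid in the frame of tray_floor between -0.085 and 0.085 m and y of reducer_a_mid in the frame of tray_floor between -0.085 and 0.085 m and x of reducer_far_mid in the frame of tray_floor between -0.085 and 0.085 m and y of reducer_far_mid in the frame of tray_floor between -0.085 and 0.085 m and x of union_a_mid in the frame of tray_floor between -0.085 and 0.085 m and y of union_a_mid in the frame of tray_floor between -0.085 and 0.085 m and y of tray_floor in the frame of swivel_axis between -0.02 and 0.02 m and x of tray_floor in the frame of swivel_axis above 0.1 m and value of joint cam between 0.366 and 0.506 rad); the robot touches nothing.
It fails at once if a bystander fitting is moved more than 30 mm (distance of any of tee_iron_mid, bushing_a_mid, octagon_box_mid, cap_galv_mid from where it was at the start of the episode above 0.03 m).
Of coupling_a, coupling_b, reducer_a, reducer_far, union_a only 3 to 5 are there at a start; the rules pass over those that are not, and their reading is None.
At some moment in a run one of coupling_a, coupling_b, reducer_a, reducer_far may be knocked a few centimetres aside while the robot is not near it.
It also fails if it takes over 208 s, if anything falls off the work surface, if the arm or the gripper's body presses on something with over 40 N, if the wrist force passes 120 N, or if a joint passes its speed limit or range.

### The arm

A 6-joint arm with a two-finger parallel gripper is mounted at the origin on a cart in front of the work surface, level with it; the furniture and walls round the work are solid. World frame = base frame: x ahead of the robot, y to its left, z up, the work surface at z = 0. Lengths are in mm, angles in rad, forces in N, time in s.
With the tool pointing down it reaches from about 400 to 925 mm from the base axis. Payload 12.5 kg.
Tool frame: the origin (TCP) lies midway between the tips of the shut fingers; the grasp point (between the pads) lies 19 mm behind it (env.tcp_to_grasp is the distance from the TCP to the grasp point, in mm); z points along the fingers, y is the line along which they close (so a half turn about z gives the same grasp; the last joint's range is limited). The gripper opens to 95 mm and grips with 3 to 60 N. Pads are 20 mm wide; open, the fingers measure 119 mm over their backs; the gripper's body (75 mm by 180 mm) begins 59 mm behind the grasp point.
Start: joints at [-1.274, 0.491, 1.559, -0, 1.092, -0.106], TCP at [245.021, -574.988, 214.661] pointing down, gripper open.
Joint ranges: [-3.1, 3.1], [-0.84, 2.19], [0.05, 2.79], [-1.13, 4.28], [0.06, 2.93], [-2.69, 2.69]. Speed limits (rad/s): [2.22, 2.22, 2.79, 3.14, 3.14, 3.14].

### API

Orientations are given as [roll, pitch, yaw] about the fixed x, y, z axes, in that order (R = Rz(yaw) Ry(pitch) Rx(roll)).
In Python, from cell import env gives the robot as it stands. The module is installed in compiled form; this text tells all that it offers.
- The arm moves only by the tool step_arm, never from a script. Its argument "plan" is a list that holds one entry, the list of rows, each a list of 5 numbers: the shift along the tool's x, y, z in mm, then the turn about the tool's z in degrees, then the opening, from -1 (shut) to 1 (fully open). A call has 1 to 8 rows; each row is the pose to reach, as a shift and turn from the pose commanded when the call began, along the tool's axes at that moment; what a row does not reach only later rows make up. A row lasts 1/12 s, in which the tool goes at most 41.7 mm and 7.16 degrees, less where a joint would pass 70% of its speed; a pose out of reach is approached as far as the arm can. A call with a gripper value outside its range is refused whole. The fingers move at their own pace and stop on an object; the grip force is fixed at half the most. Time passes only in rows, so rows that repeat a pose let the fingers close. It gives the time, the measured TCP pose, the force, the opening and the grip force at its end, in the units of the state.
- env.state(): the state, without advancing time (a new reading comes with each control period).
- env.read_camera(name): name is "scene" or "side" or "wrist"; returns the picture (384x512x3 uint8, blue, green, red); there is no depth.
- env.get_calibration(name): a dict with "K" (3x3 intrinsics, pixels), "extrinsics" (4x4, takes a point from world to camera coordinates). Camera axes: x right, y up, looking along -z (the intrinsics and any distortion apply to the point x, -y, -z); pixel columns grow to the right and rows downward; lengths in mm; the calibration is good to about 2 mm. A picture is of the moment at which its call begins: read the wrist's pose just before it. get_calibration takes no time and is no camera call; for the wrist camera it gives the pose at the moment of the call.
- env.job_done(): hands the job in; it is judged then, once.
The state is a dict: "t": time; "joints": joint angles; "qvel": joint speeds; "tau": joint torques, N m; "eef_pos": TCP position; "tcp_rot": TCP orientation; "ft_force": force on the tool from outside, world axes, zero at the start; "moment": the same for the moment, N m; "opening": opening from 0.0 (shut) to 1.0 (fully open); "grip_force": force on a finger pad.
Only numpy, scipy, OpenCV 4.12 (cv2) and the standard library are available. Lean on these libraries where they do the work, as an engineer would, in place of code of your own. Each camera call takes 0.05 s, during which the arm holds its last target. There are 200 camera calls.

## Working session

There is one attempt and no reset: what is moved stays moved. The work goes in short steps, Python scripts to look and compute and a tool call to move; the robot and the scene stay as the last step left them, time stands still between calls to the robot, and variables do not carry over. Pictures are saved under pics/ and viewed, at most 14 in all, crops included, and the job is handed in when it is done.

Besides the shell and the picture viewer there is one more tool, called after "Emit:" as name(argument=value, ...), one argument or row to a line, values as JSON. step_arm: Moves the arm, as the interface text tells. Its arguments: {"type":"object","properties":{"plan":{"type":"array"}},"required":["plan"]}

```bash
mkdir -p pics; cat > h.py <<'E'
import numpy as np, cv2
from cell import env
def proj(n,P,cal=None):
    c=cal or env.get_calibration(n);E=np.array(c["extrinsics"]);K=np.array(c["K"])
    P=np.atleast_2d(P);q=(E[:3,:3]@P.T).T+E[:3,3];q=q*[1,-1,-1];u=(K@q.T).T;return u[:,:2]/u[:,2:]
def px2w(n,uv,z,cal=None):
    c=cal or env.get_calibration(n);E=np.array(c["extrinsics"]);K=np.array(c["K"])
    uv=np.atleast_2d(uv).astype(float);d=(np.linalg.inv(K)@np.c_[uv,np.ones(len(uv))].T).T*[1,-1,-1]
    R=E[:3,:3];o=-R.T@E[:3,3];d=d@R;s=(z-o[2])/d[:,2];return o+d*s[:,None]
def snap(n,f):
    im=env.read_camera(n);cv2.imwrite(f"pics/{f}.png",im);return im
E
python3 - <<'E'
from h import *
a=snap("scene","scene0");b=snap("side","side0");w=snap("wrist","w0")
cv2.imwrite("pics/s0.png",cv2.resize(a,(800,600),interpolation=cv2.INTER_CUBIC))
cv2.imwrite("pics/d0.png",cv2.resize(b,(800,600),interpolation=cv2.INTER_CUBIC))
for n in("scene","side","wrist"):
    c=env.get_calibration(n);print(n,c.keys(),np.round(c["K"],1).tolist(),np.round(c["extrinsics"],3).tolist())
print(env.state())
E
```

```text
scene dict_keys(['K', 'extrinsics']) [[398.1, 0.0, 255.0], [0.0, 398.1, 187.8], [0.0, 0.0, 1.0]] [[0.657, -0.754, -0.004, -335.844], [0.564, 0.488, 0.666, -367.988], [-0.501, -0.44, 0.746, -1171.707], [0.0, 0.0, 0.0, 1.0]]
side dict_keys(['K', 'extrinsics']) [[359.1, 0.0, 257.0], [0.0, 359.1, 187.2], [0.0, 0.0, 1.0]] [[1.0, 0.017, -0.023, -509.453], [0.009, 0.569, 0.822, -82.513], [0.027, -0.822, 0.569, -1364.473], [0.0, 0.0, 0.0, 1.0]]
wrist dict_keys(['K', 'extrinsics']) [[279.9, 0.0, 254.9], [0.0, 279.9, 190.7], [0.0, 0.0, 1.0]] [[0.392, -0.92, -0.0, -624.032], [0.886, 0.377, -0.271, 30.613], [0.249, 0.106, 0.963, -391.148], [0.0, 0.0, 0.0, 1.0]]
{'t': 0.15, 'joints': array([-1.27363298e+00,  4.91426232e-01,  1.55931724e+00, -9.28428251e-07,
        1.09172156e+00, -1.05592253e-01]), 'qvel': array([-0.0008009 , -0.00121065, -0.00041022, -0.00025087, -0.00072016,
       -0.00038216]), 'tau': array([ 1.07051954e-03, -6.12896204e+01, -2.58276075e+01,  6.92801946e-02,
        4.73368401e-02, -5.78817276e-05]), 'eef_pos': array([ 244.9420783 , -574.80023733,  214.19012031]), 'tcp_rot': array([-3.14072505e+00, -9.11258791e-05,  4.02755989e-01]), 'ft_force': array([-0.49558014, -0.20156347,  0.61129027]), 'moment': array([-0.00762232,  0.01050825, -0.03969565]), 'grip_force': 0.0, 'opening': 1.0014756796978765}
```

View pics/s0.png

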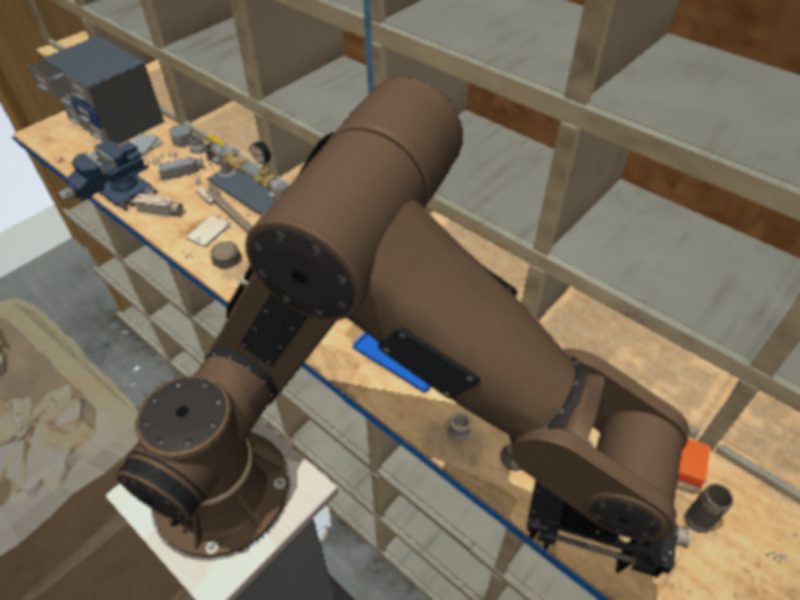

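View pics/d0.png

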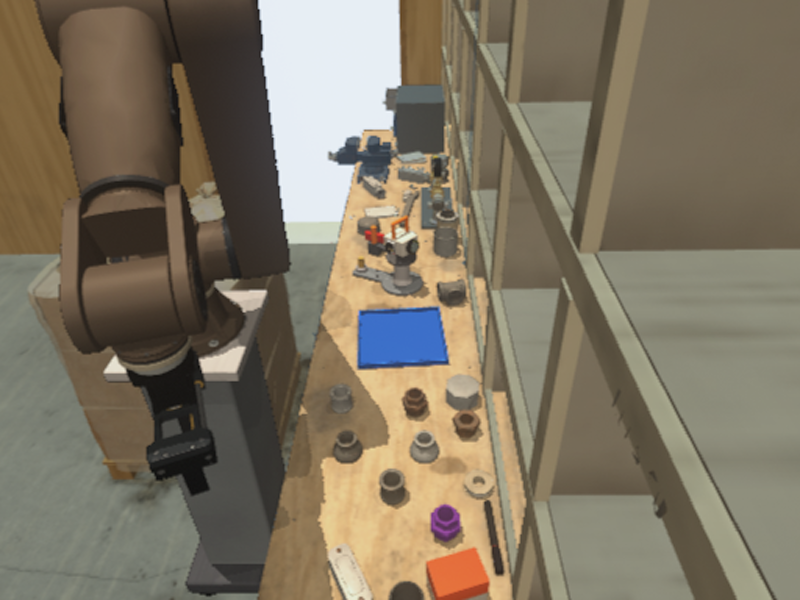

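Side view shows (800×600 px): grey coupling (341,398), rusty union (415,402), dark reducer (347,445), grey reducer (425,445), dark coupling (392,486). Look-alikes are the purple union (445,522), the hex bushing (466,423), the ring (480,484) and the pipe piece (405,595). The tray is at (402,338), the camera at (402,265), the red-wing key at (375,240), and the brass stem at (361,265). I'll check these in a close crop.

```bash
python3 - <<'E'
from h import *
b=cv2.imread("pics/side0.png")
c=cv2.resize(b[225:350,195:345],(720,600),interpolation=cv2.INTER_CUBIC)   #4.8x
d=cv2.resize(b[125:240,205:305],None,fx=5.2,fy=5.2,interpolation=cv2.INTER_CUBIC)
cv2.imwrite("pics/c1.png",c);cv2.imwrite("pics/c2.png",d)
E
```

```text
(no output)
```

View pics/c1.png

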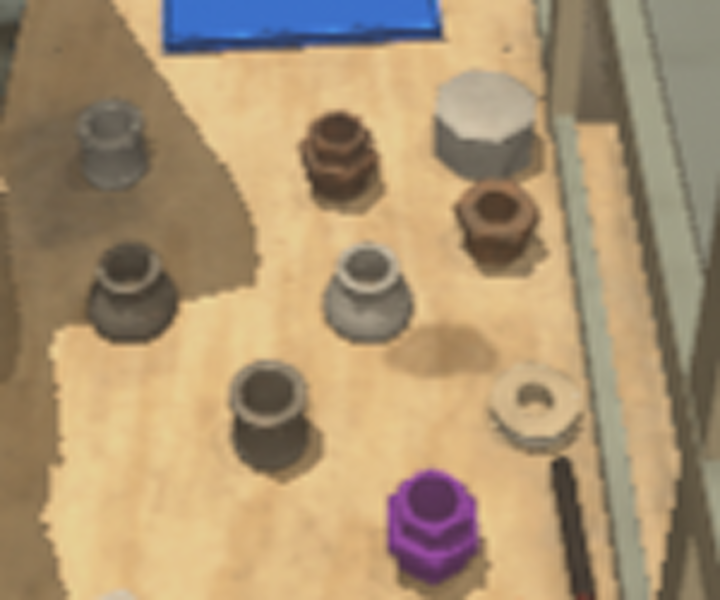

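View pics/c2.png

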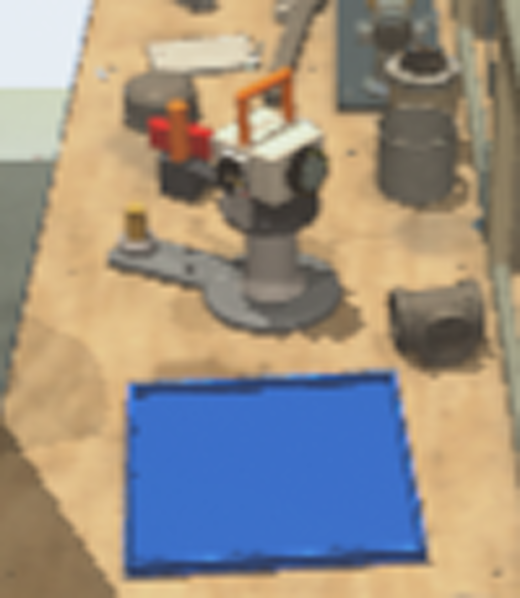

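```bash
python3 - <<'E'
from h import *
A=lambda x,y:(195+x/4.8,225+y/4.8)
B=lambda x,y:(205+x/5.2,125+y/5.2)
L=[("coupA",A(112,120),41),("coupA base",A(113,172),0),("redA",A(130,262),38),("redA base",A(133,310),8),("redfar",A(368,265),38),("redfar base",A(368,308),8),
("coupB",A(268,388),41),("coupB base",A(270,448),0),("union",A(342,130),47),("bushing",A(497,207),32),("octbox",A(485,103),38),("tee",B(437,325),30),
("t1",B(128,385),14),("t2",B(395,373),14),("t3",B(427,560),14),("t4",B(127,575),14),("foot",B(272,292),8),("stemtop",B(135,208),50),("collar",B(137,243),22),
("knobtop",B(177,103),138),("knoblow",B(177,155),95),("wing",B(180,140),60),("sockbot",B(184,185),5),("barL",B(240,95),185),("barR",B(290,73),185),("headc",B(275,140),128),("lens",B(315,170),128),("cap",B(160,90),38)]
for n,p,z in L: print(n,np.round(px2w("side",p,z)[0,:2],0))
E
```

```text
coupA [ 395. -263.]
coupA base [ 393. -269.]
redA [ 417. -378.]
redA base [ 418. -389.]
redfar [ 558. -381.]
redfar base [ 558. -387.]
coupB [ 502. -469.]
coupB base [ 502. -478.]
union [ 544. -279.]
bushing [ 638. -330.]
octbox [ 637. -246.]
tee [634.  90.]
t1 [404.  39.]
t2 [601.  51.]
t3 [ 614. -155.]
t4 [ 420. -168.]
foot [508. 170.]
stemtop [397. 231.]
collar [397. 222.]
knobtop [435. 245.]
knoblow [433. 238.]
wing [429. 326.]
sockbot [428. 344.]
barL [488. 168.]
barR [525. 202.]
headc [513. 201.]
lens [543. 154.]
cap [402. 460.]
```

Everything is identified: crop 1 shows all five fittings, plus the bushing and octagon box as bystanders. Crop 2 shows the camera looking to the lower right, with its knob in front of the key and the stem at (135,210). I'll go above the dark coupling first.

Emit:
step_arm(
  plan=[
    [[276,7,90,23.1,1],[276,7,90,23.1,1],[276,7,90,23.1,1],[276,7,90,23.1,1],[276,7,90,23.1,1],[276,7,90,23.1,1],[276,7,90,23.1,1],[276,7,90,23.1,1]],
  ],
)

```text
t: 0.82
eef_pos: [506.3, -469.3, 121.6]
tcp_rot: [-3.139, 0.001, 0.004]
ft_force: [0.8, -0.5, 0.4]
opening: 0.999
grip_force: 0.0
```

```bash
python3 - <<'E'
from h import *
s=env.state();print(s["t"],s["eef_pos"],s["tcp_rot"])
c=env.get_calibration("wrist");w=snap("wrist","w1")
for P in [(502,-473,41),(502,-473,0),(558,-384,38),(417,-383,38),(544,-279,47)]: p=proj("wrist",P,c)[0];print(p);cv2.drawMarker(w,tuple(int(v) for v in p),(0,255,0),0,8)
cv2.imwrite("pics/w1m.png",w)
E
```

```text
0.8167 [ 506.29953023 -469.30359655  121.55934294] [-3.13872135e+00  1.24240124e-03  4.03296458e-03]
[259.64669418 200.48455652]
[259.12278849 188.90152832]
[160.86464152 139.52580834]
[171.83950327 277.58515372]
[ 39.64363458 156.13001395]
```

View pics/w1m.png

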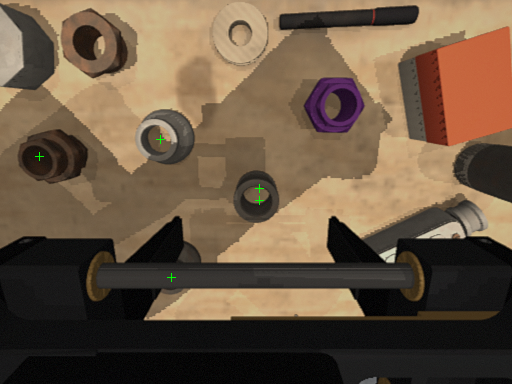

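The picture confirms the choice: dark coupling (255,203), grey reducer (160,138), union (38,157). The purple look-alike is at (333,103). Descending on the dark coupling.

Emit:
step_arm(
  plan=[
    [[-2,-4,60,0,1],[-2,-4,117,0,1],[-2,-4,118,0,1],[-2,-4,118,0,1],[-2,-4,118,0,1],[-2,-4,118,0,1]],
  ],
)

```text
t: 1.37
eef_pos: [499.0, -469.9, 6.9]
tcp_rot: [-3.142, 0.0, -0.001]
ft_force: [0.4, -0.3, 0.3]
opening: 1.002
grip_force: 0.0
```

Emit:
step_arm(
  plan=[
    [[0,0,0,0,-1],[0,0,0,0,-1],[0,0,0,0,-1],[0,0,0,0,-1],[0,0,0,0,-1],[0,0,0,0,-1]],
  ],
)

```text
t: 1.87
eef_pos: [499.7, -469.3, 6.8]
tcp_rot: [3.141, -0.0, -0.0]
ft_force: [0.2, 0.5, 0.6]
opening: 0.635
grip_force: 0.0
```

Emit:
step_arm(
  plan=[
    [[0,0,-40,0,-1],[0,-10,-80,0,-1],[0,-50,-95,0,-1],[0,-270,-95,0,-1],[0,-270,-95,0,-1],[0,-270,-95,0,-1],[0,-270,-95,0,-1],[0,-270,-95,0,-1]],
  ],
)

```text
t: 2.53
eef_pos: [499.4, -210.1, 101.9]
tcp_rot: [3.141, -0.0, -0.001]
ft_force: [1.1, -0.6, -0.2]
opening: 0.077
grip_force: 0.0
```

```bash
python3 - <<'E'
from h import *
s=env.state();print(s["t"],s["eef_pos"],s["tcp_rot"],s["opening"],s["grip_force"])
c=env.get_calibration("wrist");w=snap("wrist","w2")
import pickle;pickle.dump(c,open("w2.pkl","wb"))
E
```

```text
2.5333 [ 499.39317766 -210.06883484  101.88301011] [ 3.14128541e+00 -4.45284016e-04 -6.55515610e-04] 0.07735660446428791 0.0
```

View pics/w2.png

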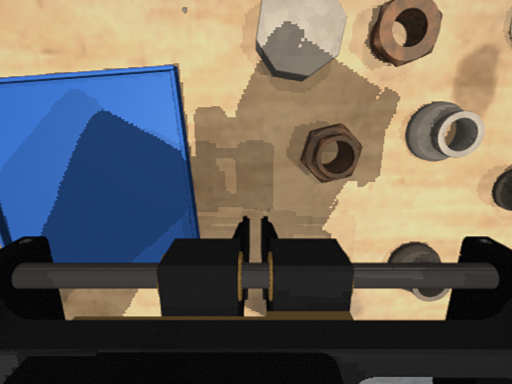

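The gripper closes slowly (about 0.7 of its range per second), so the coupling wasn't picked. I'm near the union at (332,153) now, so I'll take it first. I need its hexagon orientation and the tray edges.

```bash
python3 - <<'E'
from h import *
import pickle
c=pickle.load(open("w2.pkl","rb"));w=cv2.imread("pics/w2.png")
cv2.imwrite("pics/w2c.png",cv2.resize(w[100:200,280:390],None,fx=6,fy=6,interpolation=cv2.INTER_CUBIC))
for p,z in [((178,66),14),((0,80),14),((199,235),14),((336,156),47),((458,134),38),((186,150),14)]: print(p,px2w("wrist",p,z,c)[0])
E
```

```text
(178, 66) [ 613.10265519 -144.13628531   14.        ]
(0, 80) [602.08792376  10.12604152  14.        ]
(199, 235) [ 456.65580622 -153.43872      14.        ]
(336, 156) [ 541.0294134  -275.05744795   47.        ]
(458, 134) [ 557.73256896 -376.67878276   38.        ]
(186, 150) [ 541.70894804 -146.13772194   14.        ]
```

View pics/w2c.png

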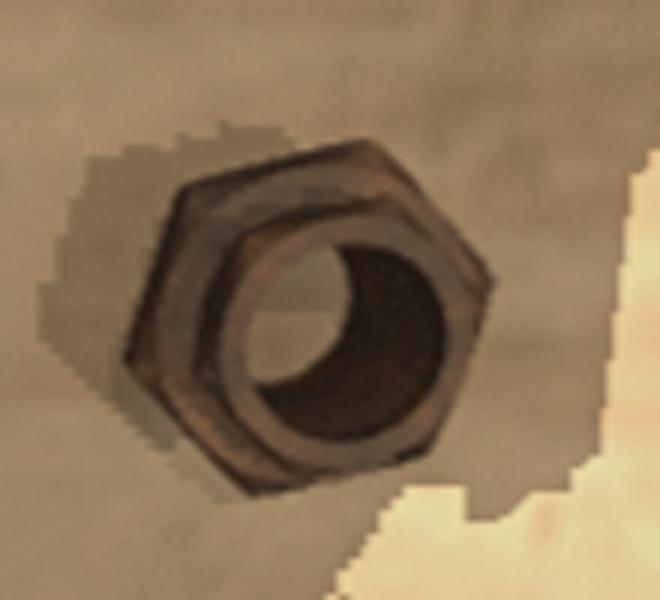

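Emit:
step_arm(
  plan=[
    [[41,64,0,17.7,0.6],[41,64,0,17.7,0.6],[41,64,0,17.7,0.6],[41,64,0,17.7,0.6],[41,64,0,17.7,0.6],[41,64,0,17.7,0.6],[41,64,0,17.7,0.6],[41,64,0,17.7,0.6]],
  ],
)

```text
t: 3.25
eef_pos: [540.6, -275.5, 101.8]
tcp_rot: [3.142, -0.0, -0.308]
ft_force: [0.2, 0.8, 0.1]
opening: 0.544
grip_force: 0.0
```

Emit:
step_arm(
  plan=[
    [[0,0,0,0,0.6],[0,0,0,0,0.6],[0,0,0,0,0.6],[0,0,40,0,0.6],[0,0,80,0,0.6],[0,0,96,0,0.6],[0,0,96,0,0.6],[0,0,96,0,0.6]],
  ],
)

```text
t: 3.92
eef_pos: [540.5, -275.8, 4.8]
tcp_rot: [-3.141, 0.002, -0.309]
ft_force: [0.4, -0.4, -0.2]
opening: 0.799
grip_force: 0.0
```

Emit:
step_arm(
  plan=[
    [[0,0,0,0,-1],[0,0,0,0,-1],[0,0,0,0,-1],[0,0,0,0,-1],[0,0,0,0,-1],[0,0,0,0,-1],[0,0,0,0,-1],[0,0,0,0,-1]],
  ],
)

```text
t: 4.58
eef_pos: [540.9, -276.0, 6.1]
tcp_rot: [3.141, -0.001, -0.309]
ft_force: [-0.4, 0.1, 6.5]
opening: 0.493
grip_force: 30.0
```

Emit:
step_arm(
  plan=[
    [[0,0,-30,0,-1],[0,0,-60,-5,-1],[0,0,-80,-12,-1],[0,0,-80,-17.7,-1],[0,0,-80,-17.7,-1]],
  ],
)

```text
t: 5.0
eef_pos: [541.0, -276.1, 86.7]
tcp_rot: [3.14, -0.002, 0.004]
ft_force: [-0.4, -0.1, -1.9]
opening: 0.489
grip_force: 30.0
```

Emit:
step_arm(
  plan=[
    [[-71,-176,0,0,-1],[-71,-176,0,0,-1],[-71,-176,0,0,-1],[-71,-176,0,0,-1],[-71,-176,0,0,-1],[-71,-176,0,0,-1]],
  ],
)

```text
t: 5.5
eef_pos: [466.9, -96.1, 84.9]
tcp_rot: [-3.14, 0.004, -0.001]
ft_force: [1.0, 0.5, -1.0]
opening: 0.487
grip_force: 30.0
```

Emit:
step_arm(
  plan=[
    [[0,0,40,0,-1],[0,0,65,0,-1],[0,0,74,0,-1],[0,0,74,0,-1],[0,0,74,0,0.3],[0,0,74,0,0.3],[0,0,74,0,0.3],[0,0,74,0,0.3]],
  ],
)

```text
t: 6.17
eef_pos: [470.1, -100.2, 12.2]
tcp_rot: [3.141, -0.001, -0.001]
ft_force: [0.2, -0.2, -0.1]
opening: 0.647
grip_force: 0.0
```

Emit:
step_arm(
  plan=[
    [[0,0,-30,0,0.3],[0,0,-70,0,0.6],[0,0,-90,0,0.6],[0,0,-90,0,0.6]],
  ],
)

```text
t: 6.5
eef_pos: [471.5, -100.5, 105.8]
tcp_rot: [3.139, -0.007, -0.001]
ft_force: [-0.1, -0.6, 0.9]
opening: 0.784
grip_force: 0.0
```

Emit:
step_arm(
  plan=[
    [[88,281,0,0,0.8],[88,281,0,0,0.8],[88,281,0,0,0.8],[88,281,0,0,0.8],[88,281,0,0,0.8],[88,281,0,0,0.8],[88,281,0,0,0.8],[88,281,0,0,0.8]],
  ],
)

```text
t: 7.17
eef_pos: [558.6, -387.2, 100.9]
tcp_rot: [3.139, -0.002, -0.004]
ft_force: [0.4, 0.4, 0.2]
opening: 0.9
grip_force: 0.0
```

```bash
python3 - <<'E'
from h import *
s=env.state();print(s["eef_pos"])
c=env.get_calibration("wrist");w=snap("wrist","w3")
for P in [(558,-381,38),(558,-381,0),(500,-469,41),(417,-383,38)]: p=proj("wrist",P,c)[0];print(p);cv2.drawMarker(w,tuple(int(v) for v in p),(0,255,0),0,8)
cv2.imwrite("pics/w3m.png",w)
E
```

```text
[ 558.57271061 -387.18728126  100.91308553]
[248.32816875 202.81453218]
[249.07528217 191.0992499 ]
[344.39161022 263.20483254]
[251.80022207 335.45956483]
```

View pics/w3m.png

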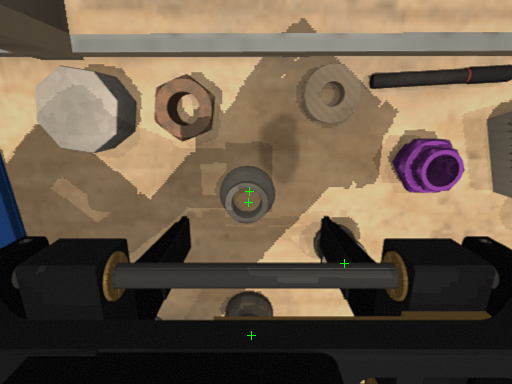

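The picture shows the grey reducer at (247,203), exactly between the fingers. Grasping it, carrying it to the tray and placing it.

Emit:
step_arm(
  plan=[
    [[0,0,40,0,0.8],[0,0,80,0,0.8],[0,0,97,0,0.8],[0,0,97,0,0.8],[0,0,97,0,-1],[0,0,97,0,-1],[0,0,97,0,-1],[0,0,97,0,-1]],
  ],
)

```text
t: 7.88
eef_pos: [557.7, -380.6, 5.0]
tcp_rot: [3.141, -0.0, -0.0]
ft_force: [0.9, -0.3, 0.1]
opening: 0.678
grip_force: 0.0
```

Emit:
step_arm(
  plan=[
    [[0,0,0,0,-1],[0,0,0,0,-1],[0,0,0,0,-1],[0,0,0,0,-1],[0,0,0,0,-1],[0,0,-40,0,-1],[0,0,-80,0,-1],[0,0,-90,0,-1]],
  ],
)

```text
t: 8.55
eef_pos: [559.3, -382.3, 100.0]
tcp_rot: [3.137, -0.005, -0.0]
ft_force: [0.7, -0.8, -0.9]
opening: 0.535
grip_force: 29.7
```

Emit:
step_arm(
  plan=[
    [[-8,-286,0,0,-1],[-8,-286,0,0,-1],[-8,-286,0,0,-1],[-8,-286,0,0,-1],[-8,-286,0,0,-1],[-8,-286,0,0,-1],[-8,-286,0,0,-1],[-8,-286,0,0,-1]],
  ],
)

```text
t: 9.22
eef_pos: [548.7, -89.5, 94.2]
tcp_rot: [-3.141, 0.002, 0.004]
ft_force: [0.7, 0.5, -3.0]
opening: 0.535
grip_force: 29.7
```

Emit:
step_arm(
  plan=[
    [[0,0,40,0,-1],[0,0,70,0,-1],[0,0,84,0,-1],[0,0,84,0,-1],[0,0,84,0,0.4],[0,0,84,0,0.4],[0,0,84,0,0.4],[0,0,84,0,0.4]],
  ],
)

```text
t: 9.88
eef_pos: [550.3, -95.2, 11.7]
tcp_rot: [3.141, -0.002, -0.001]
ft_force: [0.6, -0.1, -0.1]
opening: 0.694
grip_force: 0.0
```

Emit:
step_arm(
  plan=[
    [[0,0,-30,0,0.4],[0,0,-70,0,0.4],[0,0,-90,0,0.6],[0,200,-90,0,0.6],[0,200,-90,0,0.6],[0,200,-90,0,0.6],[0,200,-90,0,0.6],[0,200,-90,0,0.6]],
  ],
)

```text
t: 10.55
eef_pos: [549.6, -298.0, 101.8]
tcp_rot: [3.14, -0.002, -0.001]
ft_force: [0.0, -0.8, -0.5]
opening: 0.795
grip_force: 0.0
```

Emit:
step_arm(
  plan=[
    [[-50,175,0,0,0.6],[-50,175,0,0,0.6],[-50,175,0,0,0.6],[-50,175,0,0,0.6],[-50,175,0,0,0.6],[-50,175,0,0,0.6]],
  ],
)

```text
t: 11.05
eef_pos: [498.1, -473.5, 101.1]
tcp_rot: [3.14, -0.001, -0.004]
ft_force: [-0.1, -0.5, -0.2]
opening: 0.799
grip_force: 0.0
```

Emit:
step_arm(
  plan=[
    [[0,0,40,0,0.6],[0,0,80,0,0.6],[0,0,96,0,0.6],[0,0,96,0,0.6],[0,0,96,0,-1],[0,0,96,0,-1],[0,0,96,0,-1],[0,0,96,0,-1]],
  ],
)

```text
t: 11.72
eef_pos: [500.1, -469.6, 5.4]
tcp_rot: [3.141, -0.001, 0.0]
ft_force: [0.7, 0.6, 0.1]
opening: 0.579
grip_force: 0.0
```

Emit:
step_arm(
  plan=[
    [[0,0,0,0,-1],[0,0,0,0,-1],[0,0,0,0,-1],[0,0,0,0,-1],[0,0,0,0,-1],[0,0,-40,0,-1],[0,0,-80,0,-1],[0,0,-90,0,-1]],
  ],
)

```text
t: 12.38
eef_pos: [501.0, -471.4, 99.9]
tcp_rot: [3.137, -0.004, -0.0]
ft_force: [-0.1, -1.5, -0.1]
opening: 0.448
grip_force: 30.0
```

Emit:
step_arm(
  plan=[
    [[30,-300,0,0,-1],[30,-300,0,0,-1],[30,-300,0,0,-1],[30,-300,0,0,-1],[30,-300,0,0,-1],[30,-300,0,0,-1],[30,-300,0,0,-1],[30,-300,0,0,-1]],
  ],
)

```text
t: 13.05
eef_pos: [529.1, -164.9, 94.2]
tcp_rot: [-3.14, 0.002, 0.003]
ft_force: [-0.4, -0.1, -2.1]
opening: 0.444
grip_force: 30.0
```

Emit:
step_arm(
  plan=[
    [[34,-164,0,0,-1],[34,-164,0,0,-1],[34,-164,0,0,-1],[34,-164,0,0,-1],[34,-164,0,0,-1],[34,-164,0,0,-1],[34,-164,0,0,-1]],
  ],
)

```text
t: 13.63
eef_pos: [563.7, -6.1, 94.2]
tcp_rot: [3.141, 0.001, 0.0]
ft_force: [-0.1, -0.4, -1.2]
opening: 0.443
grip_force: 30.0
```

Emit:
step_arm(
  plan=[
    [[0,0,40,0,-1],[0,0,70,0,-1],[0,0,84,0,-1],[0,0,84,0,-1],[0,0,84,0,0.2],[0,0,84,0,0.2],[0,0,84,0,0.2],[0,0,84,0,0.2]],
  ],
)

```text
t: 14.3
eef_pos: [564.2, -6.5, 11.3]
tcp_rot: [3.141, -0.001, -0.001]
ft_force: [-0.4, 0.1, 0.5]
opening: 0.591
grip_force: 0.0
```

Emit:
step_arm(
  plan=[
    [[0,0,-30,0,0.2],[0,0,-70,0,0.4],[0,0,-90,0,0.8],[-60,160,-90,0,0.8],[-60,160,-90,0,0.8],[-60,160,-90,0,0.8],[-60,160,-90,0,0.8],[-60,160,-90,0,0.8]],
  ],
)

```text
t: 14.97
eef_pos: [502.1, -170.8, 101.3]
tcp_rot: [3.14, -0.001, -0.004]
ft_force: [0.1, 0.5, -0.3]
opening: 0.896
grip_force: 0.0
```

Emit:
step_arm(
  plan=[
    [[-87,219,0,0,0.8],[-87,219,0,0,0.8],[-87,219,0,0,0.8],[-87,219,0,0,0.8],[-87,219,0,0,0.8],[-87,219,0,0,0.8],[-87,219,0,0,0.8]],
  ],
)

```text
t: 15.55
eef_pos: [415.1, -389.4, 101.2]
tcp_rot: [3.139, -0.001, -0.004]
ft_force: [0.2, 0.6, 0.5]
opening: 0.901
grip_force: 0.0
```

```bash
python3 - <<'E'
from h import *
s=env.state();print(s["eef_pos"])
c=env.get_calibration("wrist");w=snap("wrist","w4");v=snap("side","side4")
for P in [(417,-383,38),(394,-266,41)]: p=proj("wrist",P,c)[0];print(p);cv2.drawMarker(w,tuple(int(v) for v in p),(0,255,0),0,8)
x=np.hstack([cv2.resize(w,(440,330)),cv2.resize(v[170:290,190:310],(330,330),interpolation=cv2.INTER_CUBIC)])
cv2.imwrite("pics/w4m.png",x)
E
```

```text
[ 415.1347156  -389.44112547  101.15760029]
[248.01131779 200.03503558]
[116.1583678 226.5302765]
```

View pics/w4m.png

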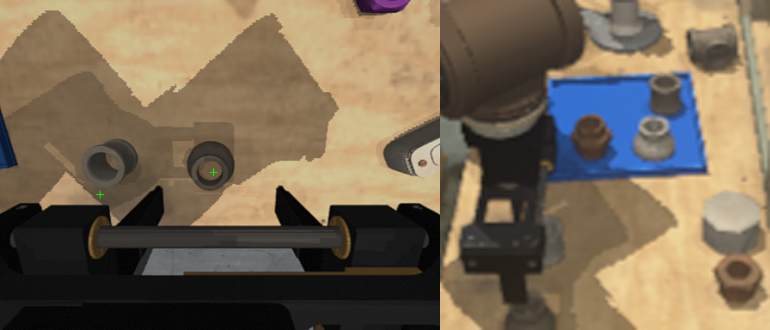

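Three fittings stand in the tray. The dark reducer sits under the gripper. The grey coupling was knocked to about (120,186) from its predicted (116,226), so I'll re-measure it.

Emit:
step_arm(
  plan=[
    [[1,-3,40,0,0.8],[1,-3,80,0,0.8],[1,-3,97,0,0.8],[1,-3,97,0,0.8],[1,-3,97,0,-1],[1,-3,97,0,-1],[1,-3,97,0,-1],[1,-3,97,0,-1]],
  ],
)

```text
t: 16.32
eef_pos: [418.1, -381.5, 4.1]
tcp_rot: [3.141, -0.0, 0.0]
ft_force: [0.0, 0.1, 0.4]
opening: 0.679
grip_force: 0.0
```

Emit:
step_arm(
  plan=[
    [[0,0,0,0,-1],[0,0,0,0,-1],[0,0,0,0,-1],[0,0,0,0,-1],[0,0,0,0,-1],[0,0,-40,0,-1],[0,0,-80,0,-1],[0,0,-90,0,-1]],
  ],
)

```text
t: 16.98
eef_pos: [418.8, -383.3, 98.1]
tcp_rot: [3.137, -0.004, -0.0]
ft_force: [0.3, -0.8, -1.4]
opening: 0.544
grip_force: 29.9
```

Emit:
step_arm(
  plan=[
    [[46,-200,0,0,-1],[46,-200,0,0,-1],[46,-200,0,0,-1],[46,-200,0,0,-1],[46,-200,0,0,-1],[46,-200,0,0,-1],[46,-200,0,0,-1]],
  ],
)

```text
t: 17.57
eef_pos: [464.0, -180.3, 93.4]
tcp_rot: [3.142, 0.0, 0.003]
ft_force: [0.5, 0.3, -2.9]
opening: 0.543
grip_force: 29.9
```

Emit:
step_arm(
  plan=[
    [[40,-172,0,0,-1],[40,-172,0,0,-1],[40,-172,0,0,-1],[40,-172,0,0,-1],[40,-172,0,0,-1],[40,-172,0,0,-1],[40,-172,0,0,-1]],
  ],
)

```text
t: 18.15
eef_pos: [504.0, -10.7, 93.3]
tcp_rot: [3.141, 0.0, 0.0]
ft_force: [0.4, -0.2, -3.1]
opening: 0.544
grip_force: 29.9
```

Emit:
step_arm(
  plan=[
    [[0,0,40,0,-1],[0,0,70,0,-1],[0,0,84,0,-1],[0,0,84,0,-1],[0,0,84,0,0.4],[0,0,84,0,0.4],[0,0,84,0,0.4],[0,0,84,0,0.4]],
  ],
)

```text
t: 18.82
eef_pos: [504.5, -10.4, 10.8]
tcp_rot: [3.141, -0.002, -0.001]
ft_force: [-0.2, 0.1, 0.6]
opening: 0.694
grip_force: 0.0
```

```bash
python3 - <<'E'
from h import *
s=env.state();print(s["eef_pos"])
# pose of w4 wrist cam: infer by pinhole at same z; current calib shifted by eef difference
c=env.get_calibration("wrist");p0=s["eef_pos"];p4=np.array([415.13,-389.44,101.16])
E=np.array(c["extrinsics"]);E[:3,3]=E[:3,3]-E[:3,:3]@(p4-p0);c2=dict(K=c["K"],extrinsics=E)
print(proj("wrist",(417,-383,38),c2)) # expect 248,200
print(px2w("wrist",(120,186),41,c2),px2w("wrist",(128,178),0,c2))
E
```

```text
[504.46803157 -10.36234222  10.76953231]
[[248.17666175 200.0583993 ]]
[[ 430.62465708 -274.08391199   41.        ]] [[ 428.16697815 -262.71935979    0.        ]]
```

Emit:
step_arm(
  plan=[
    [[0,0,-30,0,0.4],[0,0,-70,0,0.4],[0,0,-90,0,0.6],[0,0,-90,0,0.8]],
  ],
)

```text
t: 19.15
eef_pos: [505.8, -10.1, 104.3]
tcp_rot: [3.14, -0.008, -0.0]
ft_force: [0.7, -0.1, 0.9]
opening: 0.788
grip_force: 0.0
```

Emit:
step_arm(
  plan=[
    [[-73,261,0,0,0.8],[-73,261,0,0,0.8],[-73,261,0,0,0.8],[-73,261,0,0,0.8],[-73,261,0,0,0.8],[-73,261,0,0,0.8],[-73,261,0,0,0.8],[-73,261,0,0,0.8]],
  ],
)

```text
t: 19.82
eef_pos: [429.8, -274.7, 99.6]
tcp_rot: [3.14, -0.001, -0.004]
ft_force: [-0.4, 0.6, 0.4]
opening: 0.9
grip_force: 0.0
```

```bash
python3 - <<'E'
from h import *
s=env.state();print(s["eef_pos"])
c=env.get_calibration("wrist");w=snap("wrist","w5")
p=proj("wrist",(431,-270,41),c)[0];print(p)
cr=w[100:240,160:340]
g=cv2.medianBlur(cv2.cvtColor(w,cv2.COLOR_BGR2GRAY),3)
C=cv2.HoughCircles(g[100:235,190:320],cv2.HOUGH_GRADIENT,1.2,10,param1=80,param2=18,minRadius=12,maxRadius=32)
print(None if C is None else C[0][:5]+[190,100,0])
cv2.imwrite("pics/w5c.png",cv2.resize(cr,None,fx=3,fy=3))
E
```

```text
[ 429.772764   -274.7010136    99.62679547]
[249.98533047 202.32752903]
[[254.20000458 202.6000061   23.15999985]
 [250.60000229 217.00000763  22.92000198]
 [256.6000061  191.80000305  16.44000053]
 [231.40000153 170.20000458  28.68000031]
 [213.40000153 177.40000153  13.07999992]]
```

View pics/w5c.png

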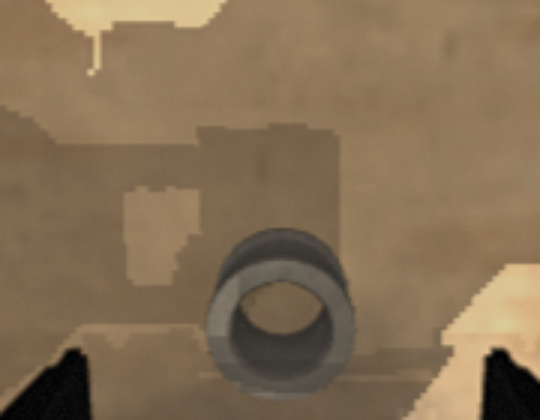

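The coupling's top centre is at (254,209), about 6 mm nearer than assumed. Correcting for that and grasping.

Emit:
step_arm(
  plan=[
    [[-6,3,40,0,0.8],[-6,3,80,0,0.8],[-6,3,96,0,0.8],[-6,3,96,0,0.8],[-6,3,96,0,-1],[-6,3,96,0,-1],[-6,3,96,0,-1],[-6,3,96,0,-1]],
  ],
)

```text
t: 20.53
eef_pos: [425.0, -273.5, 4.0]
tcp_rot: [3.141, -0.0, 0.0]
ft_force: [0.1, 0.2, -0.3]
opening: 0.677
grip_force: 0.0
```

Emit:
step_arm(
  plan=[
    [[0,0,0,0,-1],[0,0,0,0,-1],[0,0,0,0,-1],[0,0,0,0,-1],[0,0,0,0,-1],[0,0,0,0,-1],[0,0,-40,0,-1],[0,0,-80,0,-1]],
  ],
)

```text
t: 21.2
eef_pos: [423.6, -273.1, 82.5]
tcp_rot: [-3.138, 0.005, -0.0]
ft_force: [1.5, -0.2, -1.4]
opening: 0.445
grip_force: 30.0
```

Emit:
step_arm(
  plan=[
    [[19,-260,-10,0,-1],[19,-260,-10,0,-1],[19,-260,-10,0,-1],[19,-260,-10,0,-1],[19,-260,-10,0,-1],[19,-260,-10,0,-1],[19,-260,-10,0,-1],[19,-260,-10,0,-1]],
  ],
)

```text
t: 21.87
eef_pos: [443.7, -11.5, 93.6]
tcp_rot: [3.142, 0.0, 0.004]
ft_force: [0.4, -0.2, -1.8]
opening: 0.443
grip_force: 30.0
```

Emit:
step_arm(
  plan=[
    [[0,0,40,0,-1],[0,0,70,0,-1],[0,0,84,0,-1],[0,0,84,0,-1],[0,0,84,0,0.2],[0,0,84,0,0.2],[0,0,84,0,0.2],[0,0,84,0,0.2]],
  ],
)

```text
t: 22.53
eef_pos: [444.2, -14.3, 10.3]
tcp_rot: [3.141, -0.001, -0.001]
ft_force: [0.2, 0.5, 0.3]
opening: 0.593
grip_force: 0.0
```

Emit:
step_arm(
  plan=[
    [[0,0,-30,0,0.2],[0,0,-70,0,0.2],[0,0,-110,0,0],[0,0,-150,0,-1],[0,0,-170,0,-1],[0,0,-170,0,-1]],
  ],
)

```text
t: 23.03
eef_pos: [445.4, -14.2, 184.4]
tcp_rot: [3.14, -0.009, -0.0]
ft_force: [0.1, 0.4, -0.0]
opening: 0.378
grip_force: 0.0
```

Emit:
step_arm(
  plan=[
    [[-10,-190,-120,0,-1],[-10,-190,-120,0,-1],[-10,-190,-120,0,-1],[-10,-190,-120,0,-1],[-10,-190,-120,0,-1],[-10,-190,-120,0,-1],[-10,-190,-120,0,-1],[-10,-190,-120,0,-1]],
  ],
)

```text
t: 23.7
eef_pos: [433.5, 176.4, 299.2]
tcp_rot: [3.141, -0.0, 0.002]
ft_force: [-0.7, -1.1, -0.3]
opening: 0.004
grip_force: 0.0
```

```bash
python3 - <<'E'
from h import *
import pickle
s=env.state();print(s["eef_pos"])
c=env.get_calibration("wrist");w=snap("wrist","w6");pickle.dump(c,open("w6.pkl","wb"))
cv2.imwrite("pics/w6m.png",cv2.resize(w,(800,600),interpolation=cv2.INTER_CUBIC))
E
```

```text
[433.49194315 176.3939541  299.18618684]
```

View pics/w6m.png

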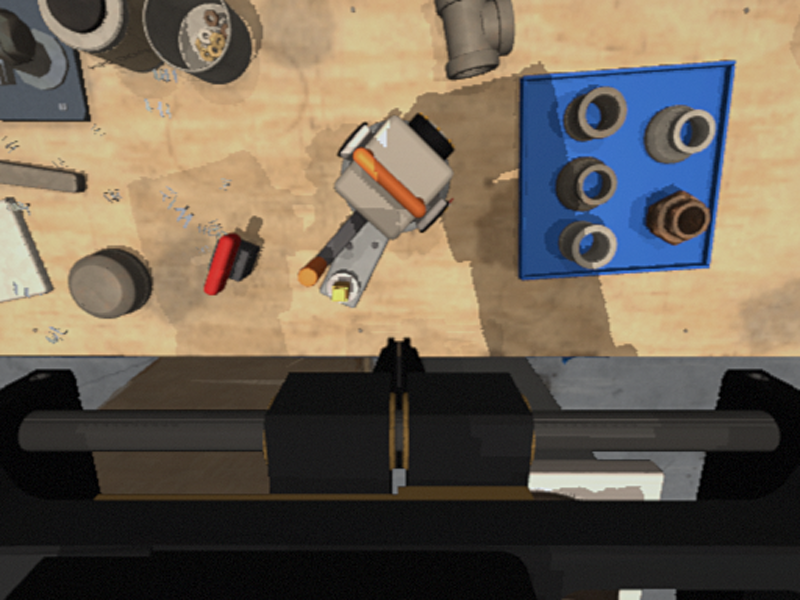

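The view shows all five fittings standing in the tray. It also has the knob top (312,272), bar ends (362,155) and (420,212), stem top (341,293), and key wing from (230,238) to (213,292).

```bash
python3 - <<'E'
from h import *
import pickle
c=pickle.load(open("w6.pkl","rb"))
f=lambda p,z:np.round(px2w("wrist",(p[0]*.64,p[1]*.64),z,c)[0,:2],1)
for n,p,z in [("t",(735,62),14),("t",(522,77),14),("t",(709,268),14),("t",(519,279),14),("knob",(312,272),138),("knobc",(345,236),100),("bar1",(360,153),186),("bar2",(421,213),186),("headtop",(395,175),150),
("stemtop",(341,293),50),("collar",(343,284),22),("wing1",(230,237),66),("wing2",(213,292),66),("sockfar",(256,220),0),("cap",(97,280),38)]: print(n,p,f(p,z))
E
```

```text
t (735, 62) [ 612.1 -139.4]
t (522, 77) [599.   59.8]
t (709, 268) [ 414.8 -153.2]
t (519, 279) [402.6  47.7]
knob (312, 272) [437.  243.7]
knobc (345, 236) [459.8 221.9]
bar1 (360, 153) [522.4 200.6]
bar2 (421, 213) [486.1 162.5]
headtop (395, 175) [509.4 179.3]
stemtop (341, 293) [396.5 233.7]
collar (343, 284) [398.8 235. ]
wing1 (230, 237) [454.2 332. ]
wing2 (213, 292) [401.7 353.6]
sockfar (256, 220) [463.3 327.9]
cap (97, 280) [406.7 481.9]
```

```bash
python3 - <<'E'
from h import *
w=cv2.imread("pics/w6.png")
a=cv2.resize(w[60:215,120:310],(760,620)[:2],interpolation=cv2.INTER_CUBIC)
cv2.imwrite("pics/w6c.png",cv2.resize(a,(735,600)))
E
```

```text
(no output)
```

View pics/w6c.png

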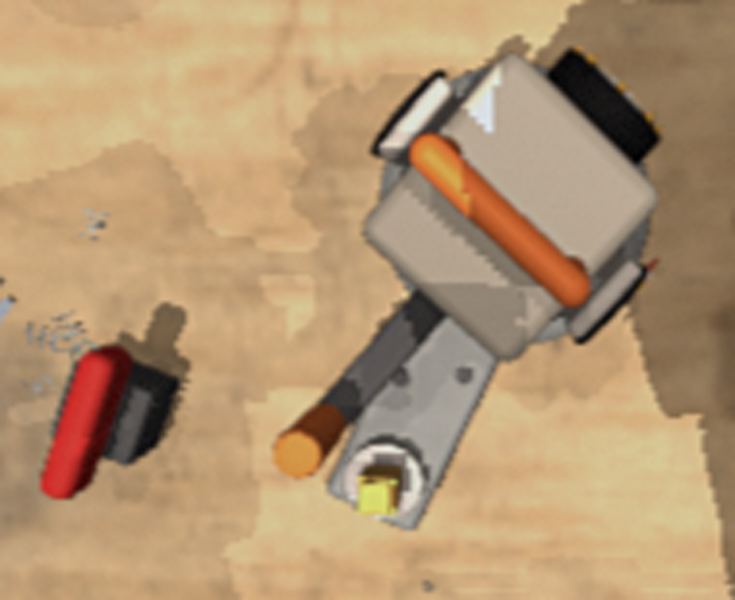

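Emit:
step_arm(
  plan=[
    [[3,-67,0,-46,0.3],[3,-67,0,-46,0.3],[3,-67,0,-46,0.3],[3,-67,0,-46,0.3],[3,-67,0,-46,0.3],[3,-67,0,-46,0.3],[3,-67,0,-46,0.3],[3,-67,0,-46,0.3]],
  ],
)

```text
t: 24.42
eef_pos: [437.0, 241.7, 298.4]
tcp_rot: [-3.141, 0.002, 0.803]
ft_force: [0.3, 1.0, 0.2]
opening: 0.507
grip_force: 0.0
```

Emit:
step_arm(
  plan=[
    [[0,0,20,-46,0.3],[0,0,30,-46,0.3],[0,0,40,-46,0.3],[0,0,60,-46,0.3],[0,0,60,-46,0.3],[0,0,60,-46,0.3],[0,0,60,-46,0.3],[0,0,60,-46,0.3]],
  ],
)

```text
t: 25.08
eef_pos: [436.9, 242.1, 238.7]
tcp_rot: [-3.14, 0.001, 1.604]
ft_force: [-1.0, -0.6, -0.3]
opening: 0.648
grip_force: 0.0
```

Emit:
step_arm(
  plan=[
    [[0,0,0,-44,0.3],[0,0,0,-44,0.3],[0,0,0,-44,0.3],[0,0,0,-44,0.3],[0,0,0,-44,0.3],[0,0,0,-44,0.3],[0,0,0,-44,0.3],[0,0,0,-44,0.3]],
  ],
)

```text
t: 25.75
eef_pos: [437.0, 242.6, 239.3]
tcp_rot: [-3.141, -0.0, 2.368]
ft_force: [-0.0, 0.4, 0.2]
opening: 0.648
grip_force: 0.0
```

```bash
python3 - <<'E'
from h import *
s=env.state();print(s["eef_pos"],s["tcp_rot"])
c=env.get_calibration("wrist");w=snap("wrist","w7")
p=proj("wrist",[(437,244,138),(397,235,50),(397,235,22),(428,343,66),(509,174,186)],c);print(p)
for q in p: cv2.drawMarker(w,tuple(int(v) for v in q),(0,255,0),0,8)
cv2.imwrite("pics/w7m.png",w)
E
```

```text
[436.9973755  242.59122046 239.27433937] [-3.14109436e+00 -9.87767838e-05  2.36766103e+00]
[[255.82371403 190.24869602]
 [228.98161422 155.18784326]
 [230.79977367 152.18329471]
 [310.30795434 112.21073313]
 [256.15545699 306.94802851]]
```

View pics/w7m.png

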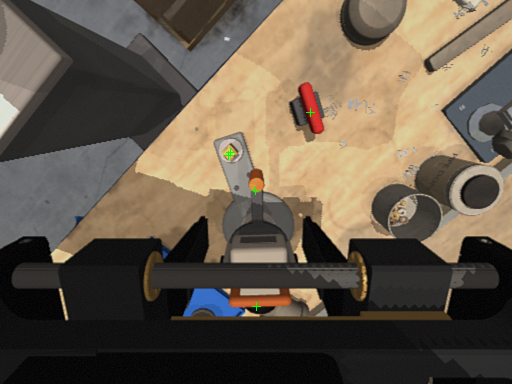

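The knob top is at (257,184), nearly centred between the fingers. Descending and gripping it.

Emit:
step_arm(
  plan=[
    [[3,0,40,0,0.3],[3,0,80,0,0.3],[3,0,120,0,0.3],[3,0,136,0,0.3],[3,0,136,0,-0.3],[3,0,136,0,-0.3],[3,0,136,0,-0.3],[3,0,136,0,-0.3]],
  ],
)

```text
t: 26.47
eef_pos: [435.6, 245.5, 105.1]
tcp_rot: [3.139, 0.001, 2.372]
ft_force: [-0.3, -0.2, -0.4]
opening: 0.427
grip_force: 0.0
```

Emit:
step_arm(
  plan=[
    [[0,0,0,0,-1],[0,0,0,0,-1],[0,0,0,0,-1],[0,0,0,0,-1],[0,0,0,0,-1],[0,0,0,0,-1],[0,0,0,0,-1],[0,0,0,0,-1]],
  ],
)

```text
t: 27.13
eef_pos: [435.0, 245.3, 104.0]
tcp_rot: [3.141, 0.0, 2.373]
ft_force: [-1.0, -0.8, 6.4]
opening: 0.161
grip_force: 30.0
```

Emit:
step_arm(
  plan=[
    [[-0.5,10,0,5.75,-1],[-2,20,0,11.5,-1],[-4.5,29.7,0,17.2,-1],[-8,39,0,23,-1],[-12.3,48,0,28.7,-1],[-17.6,56.6,0,34.5,-1],[-23.7,64.6,0,40.2,-1],[-30.5,72,0,46,-1]],
  ],
)

```text
t: 27.8
eef_pos: [506.7, 277.4, 104.1]
tcp_rot: [-3.141, -0.002, 1.565]
ft_force: [-4.7, 8.1, 7.5]
opening: 0.164
grip_force: 30.0
```

Emit:
step_arm(
  plan=[
    [[0,0,0,0,-1],[0,0,0,0,-1],[0,0,0,0,-1]],
  ],
)

```text
t: 28.05
eef_pos: [507.6, 277.2, 104.1]
tcp_rot: [3.139, -0.002, 1.57]
ft_force: [0.4, 10.3, 2.3]
opening: 0.167
grip_force: 30.0
```

```bash
python3 - <<'E'
from h import *
s=env.state();print(s["eef_pos"],s["tcp_rot"],s["ft_force"],s["moment"])
c=env.get_calibration("wrist");w=snap("wrist","w8");v=snap("side","side8");q=snap("scene","scene8")
x=np.hstack([cv2.resize(v[110:250,200:320],(400,467),interpolation=cv2.INTER_CUBIC),cv2.resize(q[100:300,120:292],(400,467),interpolation=cv2.INTER_CUBIC)])
cv2.imwrite("pics/w8m.png",x)
E
```

```text
[507.56711203 277.17991819 104.08961975] [ 3.13925549e+00 -2.36798557e-03  1.56982516e+00] [ 0.44256619 10.2995983   2.26027007] [ 1.4618793  -0.25888551 -0.05031966]
```

View pics/w8m.png

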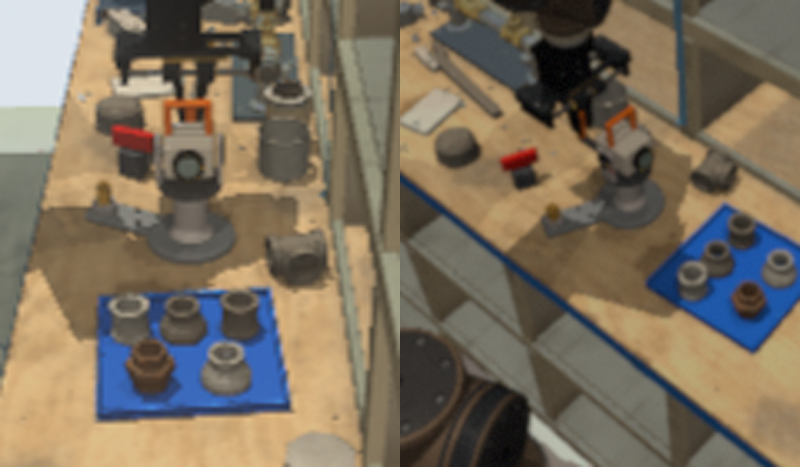

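The side and scene pictures show the lens pointing straight at the tray with all five fittings standing. All 14 views are now used, so I'll measure numerically from here. Releasing the knob, rising, and going to the overview pose for measurement.

Emit:
step_arm(
  plan=[
    [[0,0,0,0,-0.3],[0,0,0,0,-0.3],[0,0,0,0,-0.3],[0,0,-40,0,-0.3],[0,0,-80,0,-0.3],[0,0,-120,0,-0.3],[0,0,-160,0,-0.3],[0,0,-196,0,-0.3]],
  ],
)

```text
t: 28.87
eef_pos: [506.5, 275.5, 302.1]
tcp_rot: [3.141, 0.0, 1.57]
ft_force: [0.7, 0.2, -1.1]
opening: 0.349
grip_force: 0.0
```

Emit:
step_arm(
  plan=[
    [[-101,-74,0,45,-0.3],[-101,-74,0,45,-0.3],[-101,-74,0,45,-0.3],[-101,-74,0,45,-0.3],[-101,-74,0,45,-0.3],[-101,-74,0,45,-0.3],[-101,-74,0,45,-0.3],[-101,-74,0,45,-0.3]],
  ],
)

```text
t: 29.53
eef_pos: [432.5, 174.5, 299.5]
tcp_rot: [3.142, 0.0, 0.783]
ft_force: [1.1, -0.2, 0.6]
opening: 0.35
grip_force: 0.0
```

Emit:
step_arm(
  plan=[
    [[0,0,0,45,-0.3],[0,0,0,45,-0.3],[0,0,0,45,-0.3],[0,0,0,45,-0.3],[0,0,0,45,-0.3],[0,0,0,45,-0.3],[0,0,0,45,-0.3],[0,0,0,45,-0.3]],
  ],
)

```text
t: 30.2
eef_pos: [432.6, 174.7, 299.4]
tcp_rot: [3.141, 0.0, -0.0]
ft_force: [0.4, -0.4, -0.3]
opening: 0.352
grip_force: 0.0
```

```bash
cat > seg.py <<'E'
from h import *
import pickle
def look(tag):
    s=env.state();c=env.get_calibration("wrist");w=snap("wrist",tag);pickle.dump(c,open(tag+".pkl","wb"))
    print("tcp",np.round(s["eef_pos"],1),np.round(s["tcp_rot"],3));return w,c
def blobs(w,lo,hi,amin=15,row=250):
    h=cv2.cvtColor(w,cv2.COLOR_BGR2HSV);m=cv2.inRange(h,lo,hi);m[row:]=0
    m=cv2.morphologyEx(m,cv2.MORPH_CLOSE,np.ones((3,3)))
    cs,_=cv2.findContours(m,cv2.RETR_EXTERNAL,cv2.CHAIN_APPROX_NONE)
    return sorted([x for x in cs if cv2.contourArea(x)>amin],key=cv2.contourArea,reverse=True)
COL=dict(orange=((6,150,110),(16,255,255)),red=((0,170,90),(4,255,255)),yellow=((22,120,120),(35,255,255)),blue=((100,150,60),(125,255,255)))
def report(w,row=250,cols=COL):
    for k in cols:
        for x in blobs(w,*COL[k],row=row)[:4]:
            r=cv2.minAreaRect(x);print(k,round(cv2.contourArea(x)),np.round(cv2.boxPoints(r),1).tolist())
E
python3 - <<'E'
from seg import *
w,c=look("w9");report(w);print(env.state()["opening"])
E
```

```text
tcp [432.6 174.7 299.4] [ 3.141  0.    -0.   ]
orange 486 [[242.0, 82.0], [251.0, 82.0], [251.0, 143.0], [242.0, 143.0]]
orange 134 [[157.0, 107.0], [171.0, 107.0], [171.0, 120.0], [157.0, 120.0]]
red 309 [[128.39999389648438, 185.89999389648438], [140.10000610351562, 148.8000030517578], [149.10000610351562, 151.60000610351562], [137.39999389648438, 188.6999969482422]]
yellow 60 [[212.0, 183.0], [221.0, 183.0], [221.0, 191.0], [212.0, 191.0]]
blue 16512 [[324.0, 46.5], [468.0, 37.5], [476.20001220703125, 168.6999969482422], [332.20001220703125, 177.6999969482422]]
0.351443642841979
```

```bash
python3 - <<'E'
from seg import *
c=pickle.load(open("w9.pkl","rb"));f=lambda p,z:np.round(px2w("wrist",p,z,c)[0,:2],1)
for n,p,z in [("bar a",(246.5,82),188),("bar b",(246.5,143),188),("knob box",(164,113.5),136),("knob L",(157,113.5),138),("tray",(400.1,107.6),10)]: print(n,f(p,z))
for P in [(324,46.5),(468,37.5),(476.2,168.7),(332.2,177.7)]: print("t",f(P,14))
w=cv2.imread("pics/w9.png");h=cv2.cvtColor(w,cv2.COLOR_BGR2HSV);m=cv2.inRange(h,*COL["orange"])
for r in range(80,146,6): 
    x=np.where(m[r,225:270])[0]+225;print(r,x.min() if len(x) else None,x.max() if len(x) else None)
E
```

```text
bar a [535.7 183.1]
bar b [478.7 183.6]
knob box [506.8 279.7]
knob L [506.8 287. ]
tray [514.9 -53.6]
t [601.5  73. ]
t [ 613.4 -137.4]
t [ 417.8 -191.2]
t [402.7  46.1]
80 None None
86 242 251
92 242 251
98 243 250
104 243 250
110 242 250
116 242 251
122 243 251
128 243 251
134 242 251
140 243 251
```

Emit:
step_arm(
  plan=[
    [[75,-103,0,0,-0.3],[75,-103,0,0,-0.3],[75,-103,0,0,-0.3],[75,-103,0,0,-0.3],[75,-103,40,0,-0.3],[75,-103,80,0,-0.3],[75,-103,120,0,-0.3],[75,-103,150,0,-0.3]],
  ],
)

```text
t: 30.92
eef_pos: [506.6, 277.3, 146.7]
tcp_rot: [3.141, 0.002, 0.003]
ft_force: [0.8, 0.4, 0.1]
opening: 0.346
grip_force: 0.0
```

Emit:
step_arm(
  plan=[
    [[0,0,25,0,-0.3],[0,0,25,0,-1],[0,0,25,0,-1],[0,0,25,0,-1],[0,0,25,0,-1],[0,0,25,0,-1],[0,0,25,0,-1],[0,0,25,0,-1]],
  ],
)

```text
t: 31.58
eef_pos: [508.4, 279.8, 126.0]
tcp_rot: [-3.138, -0.003, 0.0]
ft_force: [0.3, 15.1, -12.5]
opening: 0.153
grip_force: 30.0
```

Emit:
step_arm(
  plan=[
    [[0,0,0,0,-0.3],[0,0,0,0,-0.3],[0,0,0,0,-0.3],[0,0,-40,0,-0.3],[0,0,-80,0,-0.3],[0,0,-102,0,-0.3],[0,0,-102,0,-0.3],[0,0,-102,0,-0.3]],
  ],
)

```text
t: 32.25
eef_pos: [508.2, 277.7, 228.7]
tcp_rot: [-3.14, -0.004, -0.0]
ft_force: [-0.7, 0.3, -1.0]
opening: 0.35
grip_force: 0.0
```

Emit:
step_arm(
  plan=[
    [[0,94.5,0,0,-0.3],[0,94.5,0,0,-0.3],[0,94.5,0,0,-0.3],[0,94.5,0,0,-0.3],[0,94.5,0,0,-0.3]],
  ],
)

```text
t: 32.67
eef_pos: [507.7, 182.9, 226.2]
tcp_rot: [3.142, 0.001, -0.002]
ft_force: [0.7, -0.2, 0.2]
opening: 0.35
grip_force: 0.0
```

Emit:
step_arm(
  plan=[
    [[0,0,20,0,-0.3],[0,0,40,0,-0.3],[0,0,57,0,-0.3],[0,0,57,0,-0.3],[0,0,57,0,-1],[0,0,57,0,-1],[0,0,57,0,-1],[0,0,57,0,-1]],
  ],
)

```text
t: 33.33
eef_pos: [508.1, 183.6, 170.5]
tcp_rot: [-3.141, -0.002, -0.0]
ft_force: [-0.1, -0.0, 0.5]
opening: 0.124
grip_force: 0.0
```

Emit:
step_arm(
  plan=[
    [[0,0,0,0,-1],[0,0,0,0,-1],[0,0,0,0,-1]],
  ],
)

```text
t: 33.58
eef_pos: [508.1, 183.5, 170.4]
tcp_rot: [-3.141, -0.002, -0.001]
ft_force: [-0.4, 0.8, 6.8]
opening: 0.095
grip_force: 30.0
```

Emit:
step_arm(
  plan=[
    [[0,4,0,0,-1],[0,8,0.1,0,-1],[0,12,0.5,0,-1],[0,16,1.2,0,-1],[0,20,2.2,0,-1],[0,24,3.5,0,-1],[0,28.8,5.5,0,-1],[0,28.8,5.5,0,-1]],
  ],
)

```text
t: 34.25
eef_pos: [507.5, 154.4, 164.2]
tcp_rot: [-3.141, 0.0, -0.001]
ft_force: [-1.4, 0.5, 0.7]
opening: 0.098
grip_force: 30.0
```

Emit:
step_arm(
  plan=[
    [[0,0,0,0,-1],[0,0,0,0,-1],[0,0,0,0,-1],[0,0,0,0,-1]],
  ],
)

```text
t: 34.58
eef_pos: [507.5, 154.4, 164.2]
tcp_rot: [3.141, 0.0, -0.0]
ft_force: [-3.4, -1.9, 3.5]
opening: 0.097
grip_force: 30.0
```

Emit:
step_arm(
  plan=[
    [[0,0,0,0,-0.3],[0,0,0,0,-0.3],[0,0,0,0,-0.3],[0,0,0,0,-0.3],[0,0,-30,0,-0.3],[0,0,-70,0,-0.3],[0,0,-110,0,-0.3],[0,0,-136,0,-0.3]],
  ],
)

```text
t: 35.25
eef_pos: [508.2, 154.6, 303.7]
tcp_rot: [-3.141, -0.004, -0.0]
ft_force: [-0.1, -0.4, 0.1]
opening: 0.352
grip_force: 0.0
```

Emit:
step_arm(
  plan=[
    [[-74,-20,0,0,-0.3],[-74,-20,0,0,-0.3],[-74,-20,0,0,-0.3],[-74,-20,0,0,-0.3],[-74,-20,0,0,-0.3]],
  ],
)

```text
t: 35.67
eef_pos: [434.2, 174.6, 300.4]
tcp_rot: [-3.142, -0.001, 0.0]
ft_force: [-0.3, -0.6, 0.3]
opening: 0.35
grip_force: 0.0
```

```bash
python3 - <<'E'
from seg import *
w,c=look("w10");report(w)
E
```

```text
tcp [434.2 174.6 300.4] [-3.142e+00 -1.000e-03  0.000e+00]
orange 646 [[254.89999389648438, 143.60000610351562], [256.1000061035156, 84.5], [280.3999938964844, 85.0999984741211], [279.20001220703125, 144.1999969482422]]
orange 130 [[157.0, 108.0], [170.0, 108.0], [170.0, 121.0], [157.0, 121.0]]
red 299 [[129.0, 187.1999969482422], [140.5, 149.89999389648438], [149.3000030517578, 152.60000610351562], [137.8000030517578, 189.89999389648438]]
yellow 60 [[212.0, 184.0], [221.0, 184.0], [221.0, 192.0], [212.0, 192.0]]
blue 16382 [[331.0, 40.0], [467.0, 40.0], [467.0, 178.0], [331.0, 178.0]]
```

Emit:
step_arm(
  plan=[
    [[-10,-150,0,-55,0],[-10,-150,0,-55,0],[-10,-150,0,-55,0],[-10,-150,0,-55,0],[-10,-150,0,-55,0],[-10,-150,0,-55,0],[-10,-150,0,-55,0],[-10,-150,0,-55,0]],
  ],
)

```text
t: 36.38
eef_pos: [424.7, 324.8, 299.3]
tcp_rot: [-3.141, 0.001, 0.966]
ft_force: [0.5, 0.3, -0.7]
opening: 0.501
grip_force: 0.0
```

Emit:
step_arm(
  plan=[
    [[0,0,50,-52,0],[0,0,90,-52,0],[0,0,130,-52,0],[0,0,150,-52,0],[0,0,150,-52,0],[0,0,150,-52,0],[0,0,150,-52,0],[0,0,150,-52,0]],
  ],
)

```text
t: 37.05
eef_pos: [424.7, 324.4, 149.0]
tcp_rot: [-3.14, 0.0, 1.874]
ft_force: [0.5, 0.5, -0.3]
opening: 0.5
grip_force: 0.0
```

Emit:
step_arm(
  plan=[
    [[0,0,0,-50.6,0],[0,0,0,-50.6,0],[0,0,0,-50.6,0],[0,0,0,-50.6,0],[0,0,0,-50.6,0],[0,0,0,-50.6,0],[0,0,0,-50.6,0],[0,0,0,-50.6,0]],
  ],
)

```text
t: 37.72
eef_pos: [424.7, 324.4, 149.3]
tcp_rot: [-3.141, -0.0, 2.755]
ft_force: [0.4, 0.8, 0.1]
opening: 0.501
grip_force: 0.0
```

Emit:
step_arm(
  plan=[
    [[0,0,0,0,0],[0,0,0,0,0]],
  ],
)

```text
t: 37.88
eef_pos: [424.2, 324.4, 149.7]
tcp_rot: [-3.141, -0.0, 2.746]
ft_force: [0.5, -0.1, 0.4]
opening: 0.499
grip_force: 0.0
```

```bash
python3 - <<'E'
from seg import *
w,c=look("w11");report(w,row=384);print(env.state()["opening"])
f=lambda p,z:np.round(px2w("wrist",p,z,c)[0,:2],1)
x=blobs(w,*COL["red"],row=384)[0];M=cv2.moments(x);p=(M["m10"]/M["m00"],M["m01"]/M["m00"]);print(p,f(p,66),[f(q,66) for q in cv2.boxPoints(cv2.minAreaRect(x))])
print(proj("wrist",[(428,343,66),(397,235,50)],c))
E
```

```text
tcp [424.2 324.4 149.7] [-3.141 -0.     2.746]
red 779 [[269.8999938964844, 216.89999389648438], [272.3999938964844, 153.6999969482422], [286.6000061035156, 154.3000030517578], [284.1000061035156, 217.39999389648438]]
yellow 20 [[158.89999389648438, 190.8000030517578], [168.1999969482422, 187.10000610351562], [169.60000610351562, 190.60000610351562], [160.3000030517578, 194.3000030517578]]
blue 702 [[58.0, 288.20001220703125], [84.0999984741211, 282.6000061035156], [91.9000015258789, 318.8999938964844], [65.80000305175781, 324.6000061035156]]
0.5025332961873649
(278.2409071459135, 185.21009841677363) [422.9 349.1] [array([449.3, 330.1]), array([393.3, 354.9]), array([398.7, 366.7]), array([455.1, 342.6])]
[[274.2262701  192.42196828]
 [162.67643333 200.43360917]]
```

Emit:
step_arm(
  plan=[
    [[8,22,0,0.8,0],[8,22,0,0.8,0],[8,22,0,0.8,0],[8,22,0,0.8,0],[8,22,0,0.8,0]],
  ],
)

```text
t: 38.35
eef_pos: [424.7, 347.4, 150.0]
tcp_rot: [-3.141, -0.0, 2.736]
ft_force: [0.1, 0.3, 0.8]
opening: 0.503
grip_force: 0.0
```

```bash
python3 - <<'E'
from seg import *
w,c=look("w12");report(w,row=384,cols=["red"])
f=lambda p,z:np.round(px2w("wrist",p,z,c)[0,:2],1)
x=blobs(w,*COL["red"],row=384)[0];b=cv2.boxPoints(cv2.minAreaRect(x));print([f(q,66) for q in b],f(b.mean(0),66),b.mean(0))
# raw mask extents per row
h=cv2.cvtColor(w,cv2.COLOR_BGR2HSV);m=cv2.inRange(h,*COL["red"])
r0,r1=int(b[:,1].min())-4,int(b[:,1].max())+5
for r in range(r0,r1,5):
    q=np.where(m[r])[0];print(r,(q.min(),q.max(),len(q)) if len(q) else None)
for r in list(range(r0,r0+8))+list(range(r1-9,r1)): print(r,w[r,int(b[:,0].mean())].tolist(),end=" ")
E
```

```text
tcp [424.7 347.4 150. ] [-3.141 -0.     2.736]
red 768 [[249.0, 163.0], [263.0, 163.0], [263.0, 225.0], [249.0, 225.0]]
[array([393.5, 355.3]), array([398.6, 367.1]), array([455.1, 343.3]), array([449.7, 330.7])] [423.4 349.5] [256. 194.]
159 None
164 (np.int64(251), np.int64(261), 8)
169 (np.int64(250), np.int64(263), 14)
174 (np.int64(249), np.int64(263), 15)
179 (np.int64(249), np.int64(262), 14)
184 (np.int64(249), np.int64(262), 14)
189 (np.int64(249), np.int64(262), 14)
194 (np.int64(249), np.int64(262), 14)
199 (np.int64(249), np.int64(262), 14)
204 (np.int64(249), np.int64(262), 14)
209 (np.int64(250), np.int64(262), 13)
214 (np.int64(250), np.int64(262), 13)
219 (np.int64(250), np.int64(262), 13)
224 (np.int64(251), np.int64(260), 10)
229 None
159 [112, 148, 179] 160 [117, 152, 182] 161 [98, 128, 163] 162 [44, 56, 105] 163 [17, 19, 95] 164 [14, 17, 99] 165 [25, 27, 122] 166 [32, 35, 156] 221 [31, 34, 157] 222 [34, 37, 158] 223 [31, 35, 158] 224 [29, 31, 149] 225 [27, 33, 137] 226 [55, 75, 119] 227 [87, 118, 141] 228 [89, 120, 144] 229 [90, 121, 146]
```

```bash
python3 - <<'E'
from seg import *
c=pickle.load(open("w12.pkl","rb"));T=np.array([424.7,347.4]);ps=2.736
X=np.array([np.cos(ps),np.sin(ps)]);Y=np.array([np.sin(ps),-np.cos(ps)])
for r,z in [(226.3,66),(163,66),(166,66)]:
    p=px2w("wrist",(256,r),z,c)[0,:2]-T;print(r,p@X,p@Y)
E
```

```text
226.3 -30.890878490873977 1.3887862543324794
163 31.72554362157085 1.3615523347535274
166 28.933230105163446 1.3627668027665913
```

Emit:
step_arm(
  plan=[
    [[0.2,1.4,40,0,0],[0.2,1.4,80,0,0],[0.2,1.4,106,0,0],[0.2,1.4,106,0,0],[0.2,1.4,106,0,0]],
  ],
)

```text
t: 38.82
eef_pos: [424.9, 348.8, 43.7]
tcp_rot: [-3.14, -0.001, 2.736]
ft_force: [0.3, -0.5, 0.7]
opening: 0.498
grip_force: 0.0
```

Emit:
step_arm(
  plan=[
    [[0,0,0,0,-1],[0,0,0,0,-1],[0,0,0,0,-1],[0,0,0,0,-1],[0,0,0,0,-1],[0,0,0,0,-1],[0,0,0,0,-1],[0,0,0,0,-1]],
  ],
)

```text
t: 39.48
eef_pos: [425.2, 349.3, 44.4]
tcp_rot: [3.141, 0.0, 2.736]
ft_force: [-1.0, -0.9, 5.5]
opening: 0.145
grip_force: 30.0
```

Emit:
step_arm(
  plan=[
    [[0,0,0,0,0],[0,0,0,0,0],[0,0,0,0,0],[0,0,0,0,0],[0,0,0,0,0],[0,0,0,0,0],[0,0,-30,0,0],[0,0,-60,0,0]],
  ],
)

```text
t: 40.15
eef_pos: [424.4, 348.8, 103.5]
tcp_rot: [-3.138, -0.002, 2.736]
ft_force: [0.8, 0.2, 0.1]
opening: 0.501
grip_force: 0.0
```

Emit:
step_arm(
  plan=[
    [[0,0,-46,0,0],[-19,-116,-46,-23.2,0],[-19,-116,-46,-23.2,0],[-19,-116,-46,-23.2,0],[-19,-116,-30,-23.2,0],[-19,-116,-30,-23.2,0],[-19,-116,-30,-23.2,0],[-19,-116,-30,-23.2,0]],
  ],
)

```text
t: 40.82
eef_pos: [397.3, 235.8, 134.3]
tcp_rot: [3.142, 0.0, 3.14]
ft_force: [-0.7, 0.3, 0.2]
opening: 0.499
grip_force: 0.0
```

Emit:
step_arm(
  plan=[
    [[0,0,0,0,0],[0,0,0,0,0]],
  ],
)

```text
t: 40.98
eef_pos: [397.1, 235.9, 134.2]
tcp_rot: [3.142, 0.0, 3.141]
ft_force: [-0.4, -0.1, -0.2]
opening: 0.5
grip_force: 0.0
```

```bash
python3 - <<'E'
from seg import *
w,c=look("w13");report(w,row=384,cols=["yellow"])
p=proj("wrist",[(397,235,50)],c)[0];print(p)
h=cv2.cvtColor(w,cv2.COLOR_BGR2HSV)
u,v=int(p[0]),int(p[1])
for r in range(v-22,v+22): print(r,"".join("%4d"%x for x in h[r,u-18:u+19,1]//1*1) )
print(u-18); np.save("h13.npy",h)
E
```

```text
tcp [397.1 235.9 134.2] [3.142 0.    3.141]
[253.42174837 195.66161597]
173   99 102  92  26  14  19  19  19  20  25  35  34  35  33  36  32  31  31  31  33  33  34  31  33  35  34  35  36  34  35  32  20  19  18  20  21  19
174  103 103  69  14  15  21  21  20  20  32  34  33  32  33  34  34  32  34  31  32  32  31  31  32  34  33  32  35  36  35  36  31  20  16  19  19  22
175  104  83  25  14  19  18  18  21  31  35  33  33  32  33  32  33  35  32  35  35  33  35  33  35  35  35  34  35  34  34  33  34  31  20  19  19  19
176  103  49  13  15  20  19  17  24  34  34  34  33  33  33  33  33  33  33  33  32  33  34  34  34  32  34  33  33  33  32  34  35  34  29  19  18  21
177   94  26  12  18  21  19  25  35  34  34  32  32  34  31  32  31  29  31  29  30  32  30  29  30  31  32  31  33  34  35  34  33  34  34  26  14  19
178   63  13  16  20  20  24  33  36  33  32  32  31  33  39  47  47  47  42  32  29  28  28  29  28  29  31  32  34  33  33  34  34  33  35  32  20  19
179   23  14  21  19  21  30  34  35  32  33  30  30  36  70 111 110 108 108  95  81  83  85  83  77  75  77  
[... 5007 characters left out ...]
  21  15  16  18  18  15  18  15  16  10  37  90 102  99 101 101 101 102 101 102 104
213   17  18  20  20  18  20  20  18  17  20  20  17  18  18  18  18  15  18  18  18  16  18  21  15  16  11  70  99 100 103 100 100 103 101 102 102 104
214   18  22  20  20  17  25  23  23  18  20  20  22  21  18  15  18  15  15  18  15  15  15  18  13  11  41  93 100 103 100  99 100 103 101 102 101 102
215   17  22  23  20  20  20  23  20  20  22  20  14  18  21  15  21  18  18  12  15  16  16  15  14  11  71 104 102 102 100 103 103 102 101 101 102 103
216   17  20  20  18  22  23  20  20  15  23  20  16  18  18  18  18  21  16  18  12  15  21  16  14  36  92 104 105 102 102 102 102 101 102 103 103 103
235
```

```bash
python3 - <<'E'
from seg import *
c=pickle.load(open("w13.pkl","rb"));T=np.array([397.1,235.9])
for q,z in [((255,200.07),46),((246.7,192),46),((263.3,192),46),((255,178.8),22),((255,184.5),46),((255,184.5),50)]:
    p=px2w("wrist",q,z,c)[0];print(q,z,np.round(p[:2],2),"tx",round(-(p[0]-T[0]),2),"ty",round(p[1]-T[1],2))
E
```

```text
(255, 200.07) 46 [402.66 236.5 ] tx -5.56 ty 0.6
(246.7, 192) 46 [394.53 228.52] tx 2.57 ty -7.38
(263.3, 192) 46 [394.53 244.47] tx 2.57 ty 8.57
(255, 178.8) 22 [387.18 236.5 ] tx 9.92 ty 0.6
(255, 184.5) 46 [387.09 236.5 ] tx 10.01 ty 0.6
(255, 184.5) 50 [386.06 236.5 ] tx 11.04 ty 0.6
```

Emit:
step_arm(
  plan=[
    [[2,0.6,40,0,0],[2,0.6,80,0,0],[2,0.6,102,0,0],[2,0.6,102,0,-0.5],[2,0.6,102,0,-1],[2,0.6,102,0,-1],[2,0.6,102,0,-1],[2,0.6,102,0,-1]],
  ],
)

```text
t: 41.7
eef_pos: [395.5, 236.1, 33.5]
tcp_rot: [3.141, 0.002, 3.141]
ft_force: [-0.6, 0.2, 0.0]
opening: 0.205
grip_force: 0.0
```

Emit:
step_arm(
  plan=[
    [[0,0,0,0,-1],[0,0,0,0,-1],[0,0,0,0,-1],[0,0,0,0,-1],[0,0,0,0,-1],[0,0,0,0,-1]],
  ],
)

```text
t: 42.2
eef_pos: [395.4, 236.0, 33.3]
tcp_rot: [3.141, 0.002, 3.141]
ft_force: [-0.7, -1.3, 10.6]
opening: 0.164
grip_force: 30.0
```

```bash
python3 - <<'E'
from h import *
s=env.state()
for k in("eef_pos","tcp_rot","ft_force","moment","opening"): print(k,np.round(s[k],3))
E
```

```text
eef_pos [395.449 235.964  33.279]
tcp_rot [3.141e+00 2.000e-03 3.141e+00]
ft_force [-0.72  -1.324 10.569]
moment [-0.18  -0.034 -0.074]
opening 0.164
```

Emit:
step_arm(
  plan=[
    [[0,0,0,0,0],[0,0,0,0,0],[0,0,0,0,0],[0,0,0,0,0],[0,0,-40,0,0],[0,0,-80,0,0],[0,0,-117,0,0],[0,0,-117,0,0]],
  ],
)

```text
t: 42.87
eef_pos: [396.8, 236.7, 154.6]
tcp_rot: [3.138, 0.008, 3.141]
ft_force: [0.6, 0.4, 0.9]
opening: 0.502
grip_force: 0.0
```

Emit:
step_arm(
  plan=[
    [[-29.5,113,0,23.2,0],[-29.5,113,0,23.2,0],[-29.5,113,0,23.2,0],[-29.5,113,0,23.2,0],[-29.5,113,0,23.2,0],[-29.5,113,0,23.2,0],[-29.5,113,0,23.2,0]],
  ],
)

```text
t: 43.45
eef_pos: [424.0, 348.0, 148.8]
tcp_rot: [-3.141, -0.0, 2.738]
ft_force: [-0.3, -0.7, -0.0]
opening: 0.502
grip_force: 0.0
```

```bash
python3 - <<'E'
from seg import *
w,c=look("w14");report(w,row=384,cols=["red"])
s=env.state();T=s["eef_pos"][:2];ps=s["tcp_rot"][2]
X=np.array([np.cos(ps),np.sin(ps)]);Y=np.array([np.sin(ps),-np.cos(ps)])
x=blobs(w,*COL["red"],row=384)[0];b=cv2.boxPoints(cv2.minAreaRect(x));u=b[:,0].mean()
for r in range(int(b[:,1].max())-2,int(b[:,1].max())+4): print(r,w[r,int(u)].tolist())
for r in (b[:,1].min(),b[:,1].max(),b[:,1].max()+.5):
    p=px2w("wrist",(u,r),66,c)[0,:2]-T;print(r,p@X,p@Y)
E
```

```text
tcp [424.  348.  148.8] [-3.141 -0.     2.738]
red 768 [[250.0, 164.0], [263.0, 164.0], [263.0, 226.0], [250.0, 226.0]]
224 [33, 35, 159]
225 [30, 33, 152]
226 [27, 30, 140]
227 [52, 68, 133]
228 [86, 116, 142]
229 [89, 120, 144]
164.0 31.141796549582345 1.7133571775718646
226.0 -29.939948793843374 1.8293314654683397
226.5 -30.46455773935814 1.8303275265425052
```

Emit:
step_arm(
  plan=[
    [[0,1,40,0,0],[0,1,80,0,0],[0,1,105,0,0],[0,1,105,0,0],[0,1,105,0,-0.5],[0,1,105,0,-1],[0,1,105,0,-1],[0,1,105,0,-1]],
  ],
)

```text
t: 44.17
eef_pos: [425.5, 350.0, 45.8]
tcp_rot: [3.139, 0.002, 2.736]
ft_force: [-0.3, -0.6, -0.4]
opening: 0.276
grip_force: 0.0
```

Emit:
step_arm(
  plan=[
    [[0,0,0,0,-1],[0,0,0,0,-1],[0,0,0,0,-1],[0,0,0,0,-1],[0,0,0,0,-1],[0,0,0,0,-1],[0,0,0,0,-1]],
  ],
)

```text
t: 44.75
eef_pos: [425.1, 349.8, 44.9]
tcp_rot: [3.141, 0.001, 2.736]
ft_force: [-0.5, -1.0, 8.0]
opening: 0.144
grip_force: 30.0
```

Emit:
step_arm(
  plan=[
    [[0,0,-20,0,-1],[0,0,-50,0,-1],[0,0,-80,0,-1],[0,0,-80,0,-1],[0,0,-80,0,-1],[0,0,-80,0,-1]],
  ],
)

```text
t: 45.25
eef_pos: [424.4, 349.5, 123.6]
tcp_rot: [-3.141, -0.0, 2.736]
ft_force: [0.2, -0.2, -0.9]
opening: 0.143
grip_force: 30.0
```

Emit:
step_arm(
  plan=[
    [[-17.2,-116.4,0,-23.2,-1],[-17.2,-116.4,0,-23.2,-1],[-17.2,-116.4,0,-23.2,-1],[-17.2,-116.4,0,-23.2,-1],[-17.2,-116.4,0,-23.2,-1],[-17.2,-116.4,0,-23.2,-1],[-17.2,-116.4,0,-23.2,-1],[-17.2,-116.4,0,-23.2,-1]],
  ],
)

```text
t: 45.92
eef_pos: [394.8, 236.6, 123.6]
tcp_rot: [-3.141, -0.0, 3.141]
ft_force: [0.1, 0.0, -0.7]
opening: 0.147
grip_force: 30.0
```

Emit:
step_arm(
  plan=[
    [[0,0,0,0,-1],[0,0,0,0,-1],[0,0,0,0,-1]],
  ],
)

```text
t: 46.17
eef_pos: [394.6, 236.2, 124.0]
tcp_rot: [-3.141, -0.0, 3.142]
ft_force: [-0.0, -0.2, -0.7]
opening: 0.148
grip_force: 30.0
```

Emit:
step_arm(
  plan=[
    [[0,0,15,0,-1],[0,0,25,0,-1],[0,0,30,0,-1],[0,0,33,0,-1],[0,0,36,0,-1],[0,0,36,0,-1]],
  ],
)

```text
t: 46.67
eef_pos: [395.7, 236.1, 89.1]
tcp_rot: [3.141, 0.002, 3.142]
ft_force: [0.7, -2.9, 13.0]
opening: 0.143
grip_force: 30.0
```

Emit:
step_arm(
  plan=[
    [[0,0,2,0,-1],[0,0,4,0,-1],[0,0,6,0,-1],[0,0,6,0,-1]],
  ],
)

```text
t: 47.0
eef_pos: [394.7, 236.0, 81.9]
tcp_rot: [-3.141, -0.0, 3.141]
ft_force: [-0.1, 0.2, -1.9]
opening: 0.147
grip_force: 30.0
```

Emit:
step_arm(
  plan=[
    [[0,0,4,0,-1],[0,0,8,0,-1],[0,0,12,0,-1],[0,0,14,0,-1],[0,0,15,0,-1],[0,0,16,0,-1],[0,0,16,0,-1]],
  ],
)

```text
t: 47.58
eef_pos: [394.5, 235.9, 66.5]
tcp_rot: [-3.141, -0.0, 3.141]
ft_force: [-2.7, -1.5, 7.6]
opening: 0.145
grip_force: 30.0
```

Emit:
step_arm(
  plan=[
    [[0,0,0.5,0,-1],[0,0,0.5,0,-1],[0,0,0.5,0,-1],[0,0,0.5,4,-1],[0,0,0.5,9,-1],[0,0,0.5,14,-1],[0,0,0.5,19,-1],[0,0,0.5,24,-1]],
  ],
)

```text
t: 48.25
eef_pos: [394.4, 236.3, 66.4]
tcp_rot: [3.141, 0.0, 2.718]
ft_force: [-6.1, 3.5, 15.1]
opening: 0.141
grip_force: 30.0
```

Emit:
step_arm(
  plan=[
    [[0,0,0,5,-1],[0,0,0,10,-1],[0,0,0,15,-1],[0,0,0,20,-1],[0,0,0,25,-1],[0,0,0,30,-1],[0,0,0,30,-1],[0,0,0,30,-1]],
  ],
)

```text
t: 48.92
eef_pos: [394.8, 236.6, 66.4]
tcp_rot: [3.14, -0.0, 2.198]
ft_force: [-5.1, 6.0, 13.4]
opening: 0.145
grip_force: 30.0
```

```bash
python3 - <<'E'
from h import *
s=env.state()
for k in("eef_pos","tcp_rot","ft_force","moment","opening"): print(k,np.round(s[k],3))
E
```

```text
eef_pos [394.758 236.562  66.434]
tcp_rot [ 3.14  -0.     2.198]
ft_force [-5.095  5.992 13.374]
moment [ 0.878  0.839 -0.049]
opening 0.145
```

Emit:
step_arm(
  plan=[
    [[0,0,0,4,-1],[0,0,0,8,-1],[0,0,0,11,-1],[0,0,0,13,-1],[0,0,0,13,-1],[0,0,0,13,-1]],
  ],
)

```text
t: 49.42
eef_pos: [394.9, 236.7, 66.4]
tcp_rot: [3.14, -0.0, 1.972]
ft_force: [-4.0, 6.4, 12.8]
opening: 0.146
grip_force: 30.0
```

```bash
python3 - <<'E'
from h import *
s=env.state()
for k in("eef_pos","tcp_rot","ft_force","moment","opening"): print(k,np.round(s[k],3))
E
```

```text
eef_pos [394.943 236.66   66.428]
tcp_rot [ 3.14  -0.     1.972]
ft_force [-4.036  6.439 12.846]
moment [1.067 0.646 0.099]
opening 0.146
```

Emit:
step_arm(
  plan=[
    [[0,0,0,2,-1],[0,0,0,4,-1],[0,0,0,4,-1],[0,0,0,4,-1]],
  ],
)

```text
t: 49.75
eef_pos: [395.0, 236.7, 66.4]
tcp_rot: [3.14, -0.0, 1.903]
ft_force: [-4.7, 6.9, 12.6]
opening: 0.145
grip_force: 30.2
```

```bash
python3 - <<'E'
from h import *
s=env.state()
for k in("eef_pos","tcp_rot","ft_force","moment","opening"): print(k,np.round(s[k],3))
E
```

```text
eef_pos [394.973 236.678  66.433]
tcp_rot [ 3.14  -0.     1.903]
ft_force [-4.72   6.9   12.616]
moment [1.123 0.642 0.564]
opening 0.145
```

Emit:
step_arm(
  plan=[
    [[0,0,0,-2,-1],[0,0,-0.5,-2,0],[0,0,-0.5,-2,0],[0,0,-0.5,-2,0],[0,0,-0.5,-2,0],[0,0,-0.5,-2,0],[0,0,-0.5,-2,0],[0,0,-0.5,-2,0]],
  ],
)

```text
t: 50.42
eef_pos: [394.7, 235.9, 66.0]
tcp_rot: [-3.141, 0.0, 1.937]
ft_force: [-0.7, 0.1, -0.2]
opening: 0.496
grip_force: 0.0
```

Emit:
step_arm(
  plan=[
    [[0,0,-15,0,0],[0,0,-40,0,0],[0,0,-80,0,0],[0,0,-120,0,0],[0,0,-160,0,0],[0,0,-200,0,0],[0,0,-234,0,0],[0,0,-234,0,0]],
  ],
)

```text
t: 51.08
eef_pos: [396.3, 236.6, 306.2]
tcp_rot: [3.132, -0.0, 1.937]
ft_force: [0.9, 0.1, 0.2]
opening: 0.501
grip_force: 0.0
```

Emit:
step_arm(
  plan=[
    [[70,25,0,54,-0.3],[70,25,0,54,-0.3],[70,25,0,54,-0.3],[70,25,0,54,-0.3],[70,25,0,54,-0.3],[70,25,0,54,-0.3],[70,25,0,54,-0.3],[70,25,0,54,-0.3]],
  ],
)

```text
t: 51.75
eef_pos: [392.8, 310.2, 299.3]
tcp_rot: [-3.141, 0.001, 0.988]
ft_force: [0.2, -0.4, 0.9]
opening: 0.349
grip_force: 0.0
```

Emit:
step_arm(
  plan=[
    [[0,0,0,56,-0.3],[0,0,0,56,-0.3],[0,0,0,56,-0.3],[0,0,0,56,-0.3],[0,0,0,56,-0.3],[0,0,0,56,-0.3],[0,0,0,56,-0.3],[0,0,0,56,-0.3]],
  ],
)

```text
t: 52.42
eef_pos: [392.8, 310.1, 299.4]
tcp_rot: [3.141, 0.001, 0.011]
ft_force: [0.7, 0.3, -0.5]
opening: 0.352
grip_force: 0.0
```

Emit:
step_arm(
  plan=[
    [[41,135,0,0.6,-0.3],[41,135,0,0.6,-0.3],[41,135,0,0.6,-0.3],[41,135,0,0.6,-0.3],[41,135,0,0.6,-0.3],[41,135,0,0.6,-0.3],[41,135,0,0.6,-0.3],[41,135,0,0.6,-0.3]],
  ],
)

```text
t: 53.08
eef_pos: [436.0, 176.8, 299.9]
tcp_rot: [3.142, 0.0, 0.008]
ft_force: [0.5, 0.5, -0.7]
opening: 0.35
grip_force: 0.0
```

```bash
python3 - <<'E'
from seg import *
w,c=look("w15");report(w,cols=["orange","red","blue"])
a=cv2.imread("pics/w10.png")
f=lambda p,z:np.round(px2w("wrist",p,z,c)[0,:2],1)
for x in blobs(w,*COL["red"])[:1]:
    b=cv2.boxPoints(cv2.minAreaRect(x));print("key",f(b.mean(0),88),[f(q,88) for q in b])
# registration & difference in tray region
A=cv2.cvtColor(a,6).astype(np.float32);B=cv2.cvtColor(w,6).astype(np.float32)
s,_=cv2.phaseCorrelate(A[30:185,320:480],B[30:185,320:480]);print("shift",s)
Bs=cv2.warpAffine(B,np.float32([[1,0,-s[0]],[0,1,-s[1]]]),(512,384))
d=cv2.GaussianBlur(cv2.absdiff(A,Bs),(5,5),0)
for n,(r0,r1,c0,c1) in dict(tray=(30,185,320,480),head=(70,160,200,300),tee=(0,55,275,335),cap=(150,215,30,110)).items(): print(n,d[r0:r1,c0:c1].max(),d[r0:r1,c0:c1].mean())
y=np.argwhere(d[30:185,320:480]>40)+[30,320];print(len(y),y.mean(0) if len(y) else "")
E
```

```text
tcp [436.  176.8 299.9] [3.142 0.    0.008]
orange 646 [[258.0, 87.0], [283.0, 87.0], [283.0, 146.0], [258.0, 146.0]]
orange 132 [[160.0, 109.0], [172.0, 109.0], [172.0, 122.0], [160.0, 122.0]]
red 331 [[192.89999389648438, 198.8000030517578], [231.60000610351562, 183.39999389648438], [235.10000610351562, 192.1999969482422], [196.39999389648438, 207.60000610351562]]
blue 16322 [[332.0, 43.0], [469.0, 43.0], [469.0, 180.0], [332.0, 180.0]]
key [396.8 235.3] [array([391.6, 265.6]), array([414.8, 210. ]), array([401.9, 205.2]), array([378.3, 261.2])]
shift (1.5618957796401247, 1.866900052433678)
tray 56.18341 4.049832
head 66.724335 8.799519
tee 58.354736 10.297689
cap 104.47467 11.148855
53 [ 77.49056604 327.71698113]
```

```bash
python3 -c "
from cell import env
print(env.job_done())"
```

```text
the job is handed in; nothing more can be done
None
```

Job handed in at about 53 s with all steps done; the hand-in returned no verdict. All five fittings stand in the tray, the camera points at its middle at about 25° (my estimate, not read off the scale), and the key is home on the stem, turned clockwise to the stop and left there.

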